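# Lock the tiffin lid with the bamboo fork

## Task

Close the packed tiffin carrier for taking out: fold its carrying handle down out of the way, set the lid fully home on the upper tin, then lock it by pushing the round handle of the bamboo fork, end first, through one strap's eyelet, under the loop on the lid and out through the opposite eyelet, until the fork's flat head meets the strap. Either side will do for the fork; leave the flask, the salt shaker, the cup and the snack box standing where they are.

Things in the scene. Friction and masses are not known exactly. Their poses are not given: they have to be found in the camera images.
- carrier: tiffin carrier, does not move: two stacked aluminium tins, 110 mm across, in a steel strap frame. Origin: centre of underside, z up. Rim of the open upper tin 106 mm up. Flat straps, 16 mm wide along x, stand at y = +-62 to 67 mm; each ends in a 28 x 28 mm eyelet plate, 5 mm thick, 106 to 134 mm up, with a 14 mm hole. Hole axis: along y at x = 0, z = 120 mm, the same line for both
- eyelet_a (a point): centre of the 14 mm hole, on the outer face of the strap at the carrier's +y. A rod may come in from this side or the other
- eyelet_b (a point): centre of the 14 mm hole, on the outer face of the strap at the carrier's -y, 134 mm from eyelet_a
- mouth (a point): centre of the upper tin's mouth at rim height; inner diameter 105 mm, wall 2.5 mm
- handle (a joint): carrying handle's angle, rad: 0 = level towards the carrier's +x, 1.57 = straight up over the mouth, 3.14 = level towards -x; limits -0.35 and 3.49. It starts raised (1.1 to 2.05), where the lid cannot pass. It stays at any angle it is left at; about 2 N on its bar moves it. Folded to under about 0.4 rad (or over 2.74) it is well clear of lid and gripper
- handle_bar (a point): middle of the handle's grip bar: round, along the carrier's y, 143 mm long, 15 mm diameter over its middle 84 mm and 12 mm at the ends, 85 mm from the hinge line. Two flat legs, 12 mm wide, join it to the hinge at y = +-67.5 to 71.5 mm, outside the straps
- handle_pivot (a point): point of the handle's hinge line (along the carrier's y) midway between the straps, 85 mm above the carrier's underside
- lid: loose aluminium lid, 140 g, lying right side up. Origin: centre of underside, z up. A step 99 mm across, 9 mm deep (tapered to 92 mm below) drops into the mouth; the plate above it, 114 mm across, 3 mm thick, rests on the rim: origin then 97 mm above the carrier's. The loop on top is listed as lid_loop
- lid_loop (a point): middle of the top of the lid's loop, 36 mm above the lid's underside. Loop of strip 3 mm thick, 12 mm wide (along the lid's y); legs' outer faces at the lid's x = +-23 mm, so 46 mm across; it stands 24 mm above the plate. Its opening, 40 wide x 21 mm high, looks along the lid's y, which has to lie along the carrier's y (either way round) for the fork
- fork: bamboo fork, 200 mm long, 35 g, lying flat on the snack box. Origin: middle of its length, on the underside; x from head to handle end, z up. Round handle 146 mm long, 10 mm diameter, axis 5 mm above the underside, last 10 mm tapered to 5 mm. Flat head: solid part 28 mm long, 24 wide, 8 thick, its underside flush with the fork's, then four tines 26 mm long. The head cannot pass an eyelet
- fork_tip (a point): free end of the fork's handle, on the handle's axis (100 mm from the origin along +x, 5 mm up)
- fork_shoulder (a point): where the round handle meets the flat head, on the handle's axis (46 mm from the origin towards -x, 5 mm up)
- fork_palm (a point): middle of the solid part of the fork's head, 17 mm beyond the shoulder, 4 mm above the underside: grip here across its 24 mm width
- snack_box: closed plastic snack box with a flat flap lid, 131 x 201 mm (x, y) and 55 mm high, 650 g; the fork lies on it. Origin: centre of its underside
- flask: steel vacuum flask, standing, 72 mm in diameter, 232 mm tall, 650 g; origin: centre of its underside. It may stand in the fork's way on one side of the carrier
- shaker: glass salt shaker with steel twist top, standing, 48 mm in diameter, 88 mm tall, 160 g; origin: centre of its underside
- kopi_cup: white ceramic cup with a handle at its +y, 80 mm in diameter, 72 mm tall, 260 g, beyond the carrier; origin: centre of its underside
Things that resemble listed ones, but are neither listed nor needed, are in the scene too. Leave any blue or purple look-alike of the snack_box alone.

How it is judged:
By the outcome, as a careful person would: the job done as asked, in the order asked, and still so for the second after the job is handed in, with the robot touching nothing.
It also fails if it takes over 72 s, if anything falls off the work surface, if the arm or the gripper's body presses on something with over 40 N, if the wrist force passes 120 N, or if a joint passes its speed limit or range.

## Robot

A 6-joint arm with a two-finger parallel gripper is mounted at the origin on the work surface. World frame = base frame: x ahead of the robot, y to its left, z up, the work surface at z = 0. Lengths are in m, angles in rad, forces in N, time in s.
With the tool pointing down it reaches from about 0.425 to 0.95 m from the base axis. Payload 3.5 kg.
Tool frame: the origin (TCP) lies on the mounting face of the last link; the fingertips stand 173 mm ahead of it and the grasp point (between the pads) lies 155 mm ahead of it; z points along the fingers, x is the direction in which the jaws open and shut, and the axes are right-handed (so a half turn about z gives the same grasp; the last joint's range is limited). The gripper opens to 85 mm and grips with 20 to 120 N. Pads are 22 mm wide; open, the fingers measure 114 mm over their backs; the gripper's body (76 mm by 85 mm) begins 54 mm behind the grasp point. The pads swing forward as they close: fully open they stand 13 mm farther back than shut.
Start: joints at [-1.334, 0.286, 1.577, -0, 1.279, -0.15], TCP at [0.255, -0.625, 0.405] pointing down, gripper open.
Joint ranges: [-2.77, 2.77], [-0.9, 2.22], [0.21, 2.48], [-1.53, 4.67], [0.24, 2.81], [-2.84, 2.84]. Speed limits (rad/s): [2.79, 2.79, 3.14, 3.14, 3.14, 3.14].

## Interface

Orientations are given as a unit quaternion [x, y, z, w].
In Python, from plant import get_state, read_camera, sign_off gives the robot as it stands.
- The arm moves only by the shell command python3 -m jog 'ROWS' [FORCE]. ROWS is JSON, a list of rows, each an object of numbers: "grip": the closure, from 0 (fully open) to 1 (shut); "x", "y", "z": the shift along the tool's x, y, z in mm; "rx", "ry", "rz": the turn, a rotation vector about the tool's x, y, z in degrees. A call has 1 to 8 rows; each row shifts and turns the commanded pose from where the row before left it, along the tool's axes as they then stand; what a row does not reach is not made up. A row lasts 1/12 s, in which the tool goes at most 41.7 mm and 7.16 degrees, less where a joint would pass 70% of its speed; a pose out of reach is approached as far as the arm can. A call with a gripper value outside its range is refused whole. The fingers move at their own pace and stop on an object; FORCE is the grip in N (left out, the last holds). Time passes only in rows, so rows that do not move let the fingers close. It gives the time, the measured TCP pose, the force and the opening at its end, in the units of the state.
- get_state(): the state, without advancing time (a new reading comes with each control period).
- read_camera(name): name is "scene" or "side" or "wrist"; returns a dict with "frame" (384x512x3 uint8, red, green, blue), "intrinsics" (3x3 intrinsics, pixels), "R" (3x3) and "t" (3): a world point X has camera coordinates R X + t. Camera axes: x right, y down, z forward; pixel columns grow to the right and rows downward; lengths in m; the calibration is good to about 2 mm. A picture is of the moment at which its call begins. There is no depth.
- sign_off(): hands the job in, once; it reports no verdict.
The state is a dict: "time": time; "qpos": joint angles; "dq": joint speeds; "joint_efforts": joint torques, N m; "eef_pos": TCP position; "tcp_rot": TCP orientation; "contact_force": force on the tool from outside, world axes, zero at the start; "wrist_torque": the same for the moment, N m; "opening": opening from 0.0 (shut) to 1.0 (fully open).
Only numpy, scipy, OpenCV 4.12 (cv2) and the standard library are available. Lean on these libraries where they do the work, as an engineer would, in place of code of your own. Each camera call takes 0.05 s, during which the arm holds its last target.

## Working session

There is one attempt and no reset: what is moved stays moved. The work goes in short steps, Python scripts to look and compute and a shell command to move; the robot and the scene stay as the last step left them, time stands still between calls to the robot, and variables do not carry over. Pictures are saved under pics/ and viewed, and the job is handed in when it is done.

```bash
ls; mkdir -p pics; cat > h.py <<'E'
import numpy as np, cv2, json
from scipy.spatial.transform import Rotation as Rn
from plant import get_state, read_camera, sign_off
def snap(name,fn,crop=None,scale=1):
    c=read_camera(name); np.savez('cam_'+name+'.npz',**{k:np.array(v) for k,v in c.items()})
    save(name,fn,crop,scale)
def save(name,fn,crop=None,scale=1):
    f=np.load('cam_'+name+'.npz')['frame'][:,:,::-1]
    if crop: f=f[crop[1]:crop[3],crop[0]:crop[2]]
    f=cv2.resize(f,None,fx=scale,fy=scale,interpolation=cv2.INTER_CUBIC)
    cv2.imwrite('pics/'+fn,f)
def cam(name):
    d=np.load('cam_'+name+'.npz'); return d['intrinsics'],d['R'],d['t']
def ray(name,u,v):
    K,R,t=cam(name); d=R.T@np.linalg.solve(K,[u,v,1]); return -R.T@t,d/np.linalg.norm(d)
def atz(name,u,v,z):
    o,d=ray(name,u,v); return o+d*(z-o[2])/d[2]
def tri(*obs):
    A=np.zeros((3,3));b=np.zeros(3);rs=[ray(*o) for o in obs]
    for o,d in rs:
        P=np.eye(3)-np.outer(d,d);A+=P;b+=P@o
    X=np.linalg.solve(A,b); return X,[np.linalg.norm((np.eye(3)-np.outer(d,d))@(X-o)) for o,d in rs]
def proj(name,X):
    K,R,t=cam(name); p=K@(R@np.asarray(X)+t); return p[:2]/p[2]
E
python3 - <<'E'
from h import *
for n in ['scene','side','wrist']:
    snap(n,n+'0.png',None,1.5)
    K,R,t=cam(n);print(n,K[0,0],-R.T@t,R[2])
print(get_state())
E
```

```text
pics
scene 377.44372026374754 [ 0.99056029 -0.79624018  0.94001221] [-0.42435129  0.56372934 -0.708615  ]
side 362.737175712438 [0.17566467 0.51503234 0.76672627] [ 0.315145   -0.65038984 -0.69114158]
wrist 304.8497499539409 [ 0.31533359 -0.60037165  0.37165404] [-0.24285277 -0.09573141 -0.96532794]
{'time': 0.15, 'qpos': array([-1.33400718e+00,  2.87025077e-01,  1.57783134e+00,  4.05227076e-05,
        1.27858011e+00, -1.50008293e-01]), 'dq': array([-0.00084483, -0.00317171, -0.00463158,  0.00124193,  0.00098792,
       -0.00101147]), 'joint_efforts': array([ 9.74598806e-04, -4.06605792e+01, -2.93140429e+01, -1.72430127e-04,
        3.97130774e-03, -5.30106135e-06]), 'eef_pos': array([ 0.25460748, -0.6249399 ,  0.40362776]), 'tcp_rot': array([ 8.29822988e-01, -5.58025948e-01, -6.66463815e-04, -6.37314199e-04]), 'contact_force': array([ 0.39179726, -0.33083031, -0.25570565]), 'wrist_torque': array([-0.05026225,  0.0403158 ,  0.04477138]), 'opening': 0.9985673586978789}
```

View pics/scene0.png

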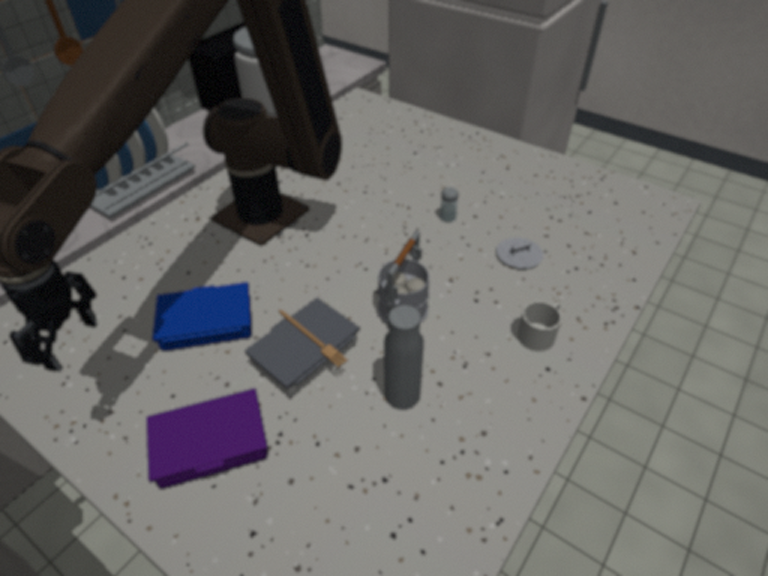

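View pics/side0.png

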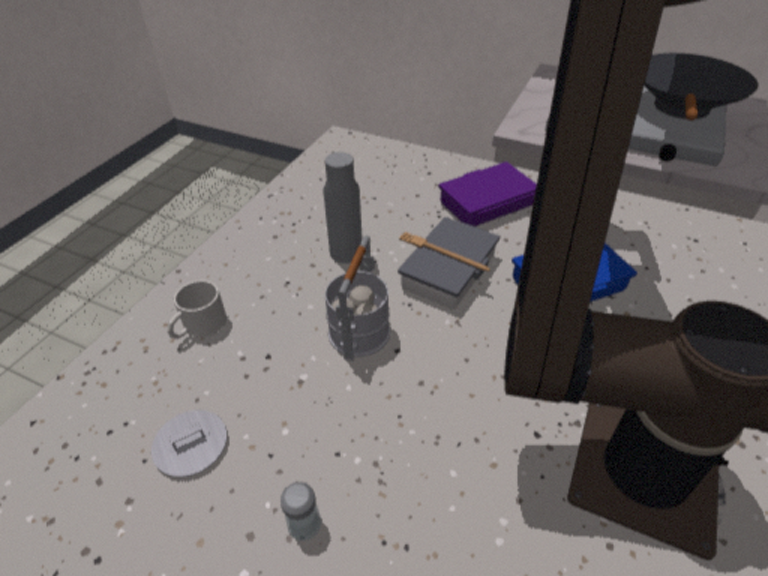

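View pics/wrist0.png

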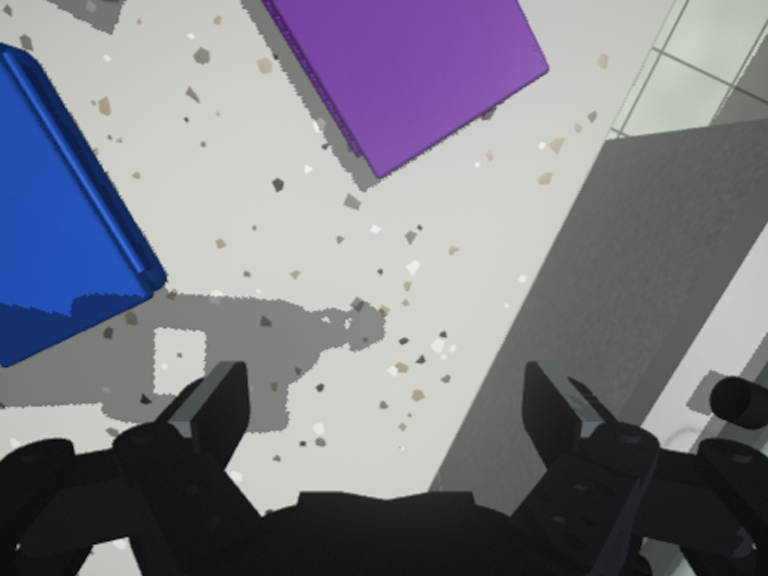

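The scene view (512-px pixels) shows the carrier at about (268,195), the lid at (346,168), the fork at (208,224) on a grey box, and the flask at (268,240). The shaker is at (299,136) and the cup at (360,218). The blue (135,210) and purple (137,290) boxes are look-alikes. Next I'll take enlarged crops.

```bash
python3 - <<'E'
from h import *
save('scene','s1.png',(240,140,310,280),4.2)
save('scene','s2.png',(155,180,265,270),7)
save('scene','s3.png',(310,130,390,240),5)
save('side','d1.png',(210,95,310,245),4)
save('side','d2.png',(90,260,220,370),6)
save('side','d3.png',(260,140,350,210),8)
E
```

```text
(no output)
```

View pics/s1.png

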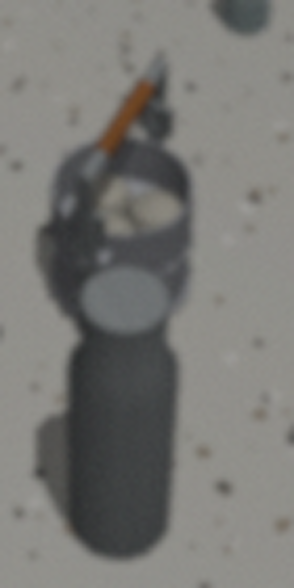

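View pics/s2.png

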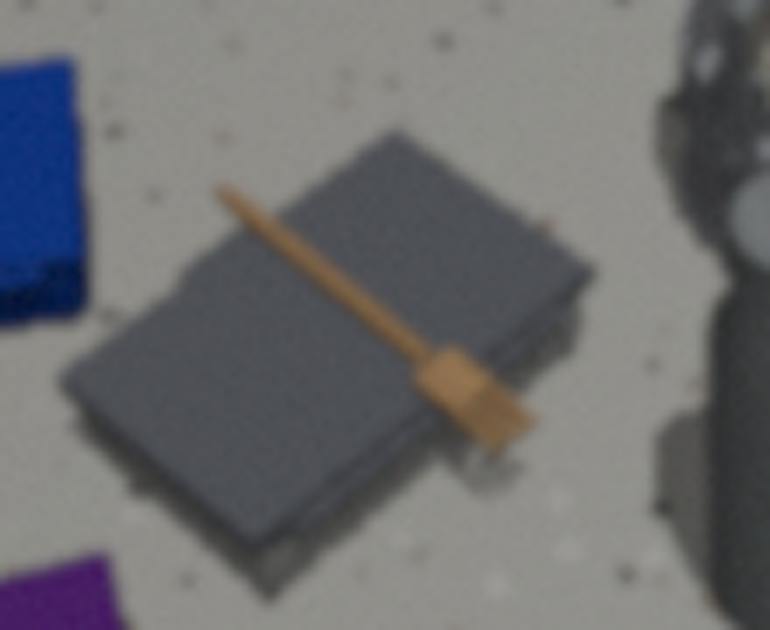

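View pics/s3.png

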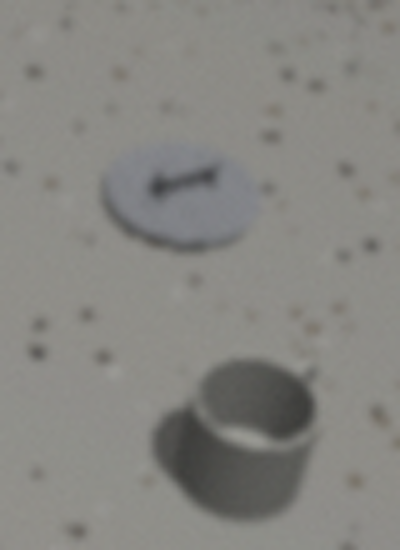

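View pics/d1.png

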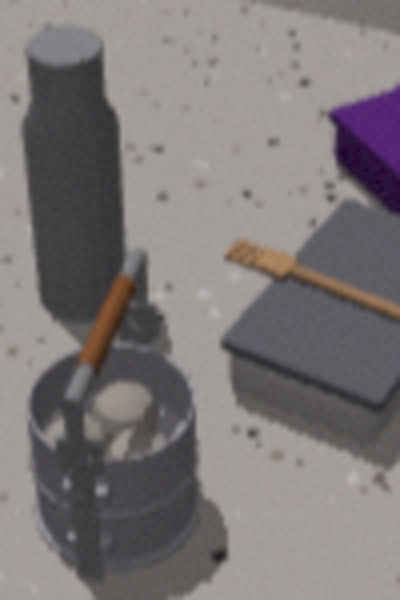

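View pics/d2.png

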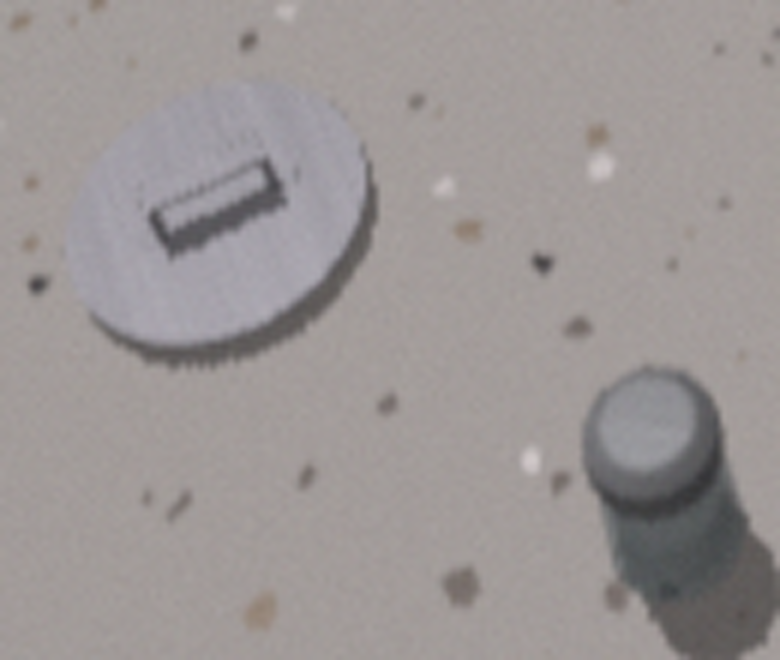

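View pics/d3.png

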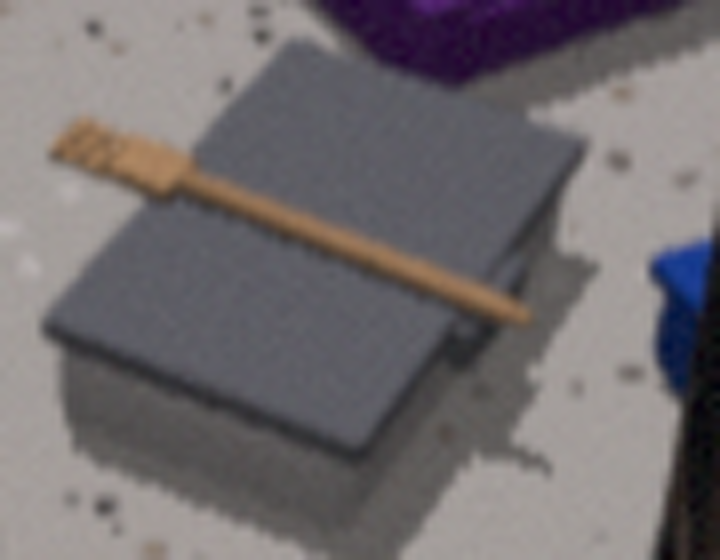

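```bash
python3 - <<'E'
from h import *
np.set_printoptions(precision=4,suppress=True)
def T(n,a,b): print(n,*tri(('scene',*a),('side',*b)))
T('tip',(186.7,206.7),(326.3,179.6))
T('shoulder',(215.7,231.4),(282.9,161.9))
T('tine',(228.6,242.9),(268.1,157.1))
T('lid z.012',(346.2,169),(127,295.5))
T('bar +',(277.4,156.7),(228.7,195))
T('bar +swap',(277.4,156.7),(244.2,158.7))
T('bar - ',(257.9,191),(244.2,158.7))
print('lidloop side z.036', [atz('side',90+u/6,260+v/6,.036) for u,v in((160,235),(277,182))])
T('rim',(269,184),(238,196))
print('flask top', atz('side',210+65/4,95+45/4,.232),atz('scene',240+125/4.2,140+300/4.2,.232))
print('shaker', atz('side',90+655/6,260+430/6,.088))
print('cup', atz('side',200/1.5,300/1.5,.072))
# box top corners scene
print([atz('scene',155+u/7,180+v/7,.055) for u,v in ((65,385),(258,545),(592,272),(398,130))])
print([atz('side',260+u/8,140+v/8,.055) for u,v in ((45,325),(355,455),(585,145),(295,40))])
E
```

```text
tip [ 0.3293 -0.2679  0.0576] [np.float64(0.0018846855213373263), np.float64(0.0018846855213372892)]
shoulder [ 0.4719 -0.2913  0.0581] [np.float64(5.659051837995626e-05), np.float64(5.659051837984433e-05)]
tine [ 0.5261 -0.2996  0.0525] [np.float64(0.001220385767479341), np.float64(0.001220385767479483)]
lid z.012 [0.643  0.2495 0.0026] [np.float64(0.0005101745525861336), np.float64(0.000510174552586361)]
bar + [ 0.4981 -0.0037  0.1647] [np.float64(0.0005779910488912456), np.float64(0.000577991048891326)]
bar +swap [ 0.5125 -0.0691  0.2187] [np.float64(0.02277003409273865), np.float64(0.022770034092738572)]
bar -  [ 0.5313 -0.1548  0.1519] [np.float64(0.0010071031899493805), np.float64(0.001007103189949347)]
lidloop side z.036 [array([0.6371, 0.2778, 0.036 ]), array([0.6117, 0.2419, 0.036 ])]
rim [ 0.5094 -0.0666  0.0995] [np.float64(0.000982080354390584), np.float64(0.0009820803543905785)]
flask top [ 0.635  -0.2539  0.232 ] [ 0.6437 -0.2623  0.232 ]
shaker [0.4136 0.2816 0.088 ]
cup [0.772  0.0398 0.072 ]
[array([ 0.3538, -0.3893,  0.055 ]), array([ 0.4769, -0.4022,  0.055 ]), array([ 0.4984, -0.2084,  0.055 ]), array([ 0.3716, -0.1917,  0.055 ])]
[array([ 0.4868, -0.1954,  0.055 ]), array([ 0.3623, -0.1792,  0.055 ]), array([ 0.3387, -0.3761,  0.055 ]), array([ 0.4643, -0.3929,  0.055 ])]
```

The fork is on the grey box, the only untinted one of the three, so that is the right target. The lid was tilted slightly by my pixel-offset error, so I'll fix the half-pixel offset and then go for a wrist view above the carrier.

```bash
cat >> h.py <<'E'
def pose():
    s=get_state(); R=Rn.from_quat(s['tcp_rot']).as_matrix()
    return np.array(s['eef_pos']),R
def yaw():
    p,R=pose(); return np.degrees(np.arctan2(R[1,0],R[0,0]))
def plan(target,a1=None,n=None,src=None,a0=None):
    """print tool-axis rows: tool assumed vertical; target TCP world m, yaw deg"""
    p,R=pose(); 
    if src is not None: p=np.array(src)
    if a0 is None: a0=yaw()
    if a1 is None: a1=a0
    D=(np.array(target)-p)*1000; da=a1-a0
    m=max(int(np.ceil(max(np.linalg.norm(D)/40,abs(da)/7))),1); n=n or m
    print('D',D.round(1),'da',round(da,2),'a0',round(a0,2),'n',n)
    for k in range(n):
        a=np.radians(a0+da*k/n); d=D/n
        print('{"x":%.1f,"y":%.1f,"z":%.1f,"rz":%.2f}'%(d[0]*np.cos(a)+d[1]*np.sin(a), d[0]*np.sin(a)-d[1]*np.cos(a), -d[2], -da/n))
E
python3 - <<'E'
from h import *
p,R=pose();print(R.round(4))
plan((.51,-.067,.43),12.2)
E
```

```text
[[ 3.772e-01 -9.261e-01 -4.000e-04]
 [-9.261e-01 -3.772e-01  1.800e-03]
 [-1.800e-03 -3.000e-04 -1.000e+00]]
D [255.4 557.9  26.4] da 80.04 a0 -67.84 n 16
{"x":-26.3,"y":-27.9,"z":-1.6,"rz":-5.00}
{"x":-23.7,"y":-30.1,"z":-1.6,"rz":-5.00}
{"x":-21.0,"y":-32.1,"z":-1.6,"rz":-5.00}
{"x":-18.1,"y":-33.8,"z":-1.6,"rz":-5.00}
{"x":-15.1,"y":-35.2,"z":-1.6,"rz":-5.00}
{"x":-12.0,"y":-36.4,"z":-1.6,"rz":-5.00}
{"x":-8.8,"y":-37.3,"z":-1.6,"rz":-5.00}
{"x":-5.5,"y":-38.0,"z":-1.6,"rz":-5.00}
{"x":-2.2,"y":-38.3,"z":-1.6,"rz":-5.00}
{"x":1.2,"y":-38.3,"z":-1.6,"rz":-5.00}
{"x":4.5,"y":-38.1,"z":-1.6,"rz":-5.00}
{"x":7.8,"y":-37.5,"z":-1.6,"rz":-5.00}
{"x":11.1,"y":-36.7,"z":-1.6,"rz":-5.00}
{"x":14.2,"y":-35.6,"z":-1.6,"rz":-5.00}
{"x":17.3,"y":-34.2,"z":-1.6,"rz":-5.00}
{"x":20.2,"y":-32.6,"z":-1.6,"rz":-5.00}
```

```bash
python3 -m jog '[{"x":-26,"y":-28,"z":-1.6,"rz":-5,"grip":1},{"x":-24,"y":-30,"z":-1.6,"rz":-5,"grip":1},{"x":-21,"y":-32,"z":-1.6,"rz":-5,"grip":1},{"x":-18,"y":-34,"z":-1.6,"rz":-5,"grip":1},{"x":-15,"y":-35,"z":-1.6,"rz":-5,"grip":1},{"x":-12,"y":-36,"z":-1.6,"rz":-5,"grip":1},{"x":-9,"y":-37,"z":-1.6,"rz":-5,"grip":1},{"x":-5.5,"y":-38,"z":-1.6,"rz":-5,"grip":1}]' 30 && python3 -m jog '[{"x":-2,"y":-38,"z":-1.6,"rz":-5,"grip":1},{"x":1,"y":-38,"z":-1.6,"rz":-5,"grip":1},{"x":4.5,"y":-38,"z":-1.6,"rz":-5,"grip":1},{"x":8,"y":-37.5,"z":-1.6,"rz":-5,"grip":1},{"x":11,"y":-36.5,"z":-1.6,"rz":-5,"grip":1},{"x":14,"y":-35.5,"z":-1.6,"rz":-5,"grip":1},{"x":17,"y":-34,"z":-1.6,"rz":-5,"grip":1},{"x":20,"y":-32.5,"z":-1.6,"rz":-5,"grip":1}]'
python3 - <<'E'
from h import *
snap('wrist','w1.png',None,1.5); save('wrist','w1.png',None,1.5)
s=get_state();print(s['time'],s['eef_pos'],yaw(),s['qpos'])
snap('scene','s4.png',(155,130,400,270),3.2)
snap('side','d4.png',(80,80,350,370),2)
E
```

```text
0.2 [ 0.25462199 -0.62496986  0.40385678] -67.83789656065913 [-1.33399507e+00  2.86869449e-01  1.57760032e+00  2.67059977e-05
  1.27859620e+00 -1.50007950e-01]$[0]: bad value
```

```bash
python3 -m jog '[{"x":-26,"y":-28,"z":-1.6,"rz":-5}]'; echo; python3 -m jog '[{"grip":1.0}]' 30; echo; python3 -c "
from h import *
print(get_state()['time'],pose()[0],yaw())"
```

```text
0.3 [ 0.25462578 -0.62504858  0.40422794] -67.84012723013403$[0]: bad value
$[0]: bad value
```

```bash
python3 -m jog '[{"grip":1,"x":-26,"y":-28,"z":-1.6,"rx":0,"ry":0,"rz":-5}]' 30; echo rc $?
```

```text
time: 0.38
eef_pos: [0.2683, -0.5936, 0.405]
tcp_rot: [0.852, -0.523, -0.0, 0.001]
contact_force: [0.4, 0.9, 0.0]
opening: 0.884
rc 0
```

```bash
python3 -m jog '[{"grip":1,"x":-24,"y":-30,"z":-1.6,"rx":0,"ry":0,"rz":-5},{"grip":1,"x":-21,"y":-32,"z":-1.6,"rx":0,"ry":0,"rz":-5},{"grip":1,"x":-18,"y":-34,"z":-1.6,"rx":0,"ry":0,"rz":-5},{"grip":1,"x":-15,"y":-35,"z":-1.6,"rx":0,"ry":0,"rz":-5},{"grip":1,"x":-12,"y":-36,"z":-1.6,"rx":0,"ry":0,"rz":-5},{"grip":1,"x":-9,"y":-37,"z":-1.6,"rx":0,"ry":0,"rz":-5},{"grip":1,"x":-5.5,"y":-38,"z":-1.6,"rx":0,"ry":0,"rz":-5},{"grip":1,"x":-2,"y":-38,"z":-1.6,"rx":0,"ry":0,"rz":-5}]' && python3 -m jog '[{"grip":1,"x":1,"y":-38,"z":-1.6,"rx":0,"ry":0,"rz":-5},{"grip":1,"x":4.5,"y":-38,"z":-1.6,"rx":0,"ry":0,"rz":-5},{"grip":1,"x":8,"y":-37.5,"z":-1.6,"rx":0,"ry":0,"rz":-5},{"grip":1,"x":11,"y":-36.5,"z":-1.6,"rx":0,"ry":0,"rz":-5},{"grip":1,"x":14,"y":-35.5,"z":-1.6,"rx":0,"ry":0,"rz":-5},{"grip":1,"x":17,"y":-34,"z":-1.6,"rx":0,"ry":0,"rz":-5},{"grip":1,"x":20,"y":-32.5,"z":-1.6,"rx":0,"ry":0,"rz":-5}]'
python3 - <<'E'
from h import *
snap('wrist','w1.png',None,1.5)
s=get_state();print(s['time'],s['eef_pos'],yaw(),s['qpos'])
E
```

```text
time: 1.05
eef_pos: [0.398, -0.3105, 0.4194]
tcp_rot: [0.981, -0.196, 0.0, 0.0]
contact_force: [1.0, -0.4, 1.1]
opening: 0.001
time: 1.63
eef_pos: [0.5089, -0.0674, 0.4307]
tcp_rot: [0.994, 0.108, 0.0, 0.0]
contact_force: [0.4, -0.5, 0.8]
opening: -0.002
1.6833 [ 0.51034704 -0.06281711  0.43114507] 12.85270562369827 [-0.32078531 -0.09433579  1.93829882  0.00555535  1.29586749 -0.54661862]
```

View pics/w1.png

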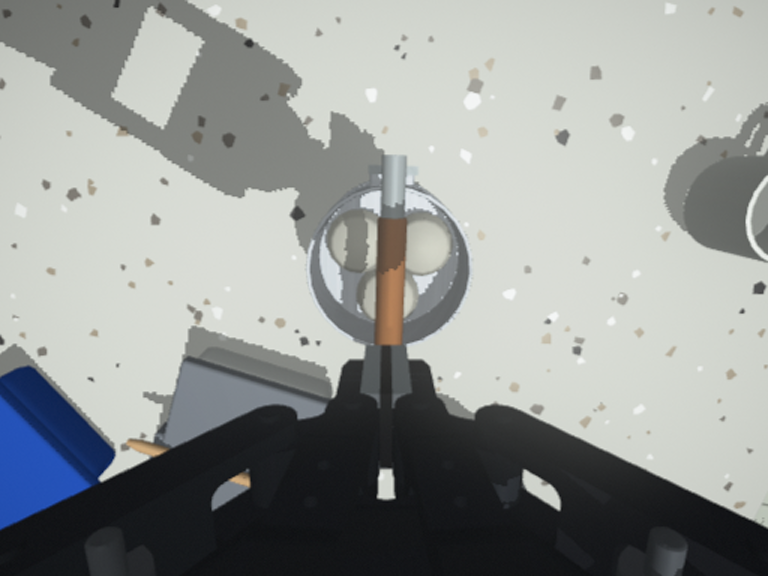

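```bash
cat >> h.py <<'E'
def px(u,v,s=1.5,o=(0,0)): return o[0]+(u+.5)/s-.5, o[1]+(v+.5)/s-.5
E
python3 - <<'E'
from h import *
np.set_printoptions(precision=4,suppress=True)
K,R,t=cam('wrist');print(-R.T@t,R[2])
for z in(.106,):print('rim',[atz('wrist',*px(u,v),z) for u,v in((307,265),(472,265),(390,347),(389.5,264))])
print('plate top', [atz('wrist',*px(u,v),.134) for u,v in((370,168),(417,168),(370,180),(417,180))])
for z in(.155,.165,.17): print('bar',z,atz('wrist',*px(395,155),z+.000),atz('wrist',*px(389,345),z))
save('wrist','w1c.png',(190,90,330,240),5)
E
```

```text
[ 0.4944 -0.0034  0.3989] [ 0.0562 -0.2546 -0.9654]
rim [array([ 0.4573, -0.0736,  0.106 ]), array([ 0.5625, -0.0505,  0.106 ]), array([ 0.5227, -0.1179,  0.106 ]), array([ 0.5098, -0.0614,  0.106 ])]
plate top [array([ 0.4858, -0.0048,  0.134 ]), array([0.5115, 0.0008, 0.134 ]), array([ 0.4872, -0.0112,  0.134 ]), array([ 0.513 , -0.0055,  0.134 ])]
bar 0.155 [0.4977 0.0043 0.155 ] [ 0.5171 -0.0977  0.155 ]
bar 0.165 [0.4975 0.004  0.165 ] [ 0.5162 -0.0938  0.165 ]
bar 0.17 [0.4974 0.0038 0.17  ] [ 0.5157 -0.0919  0.17  ]
```

View pics/w1c.png

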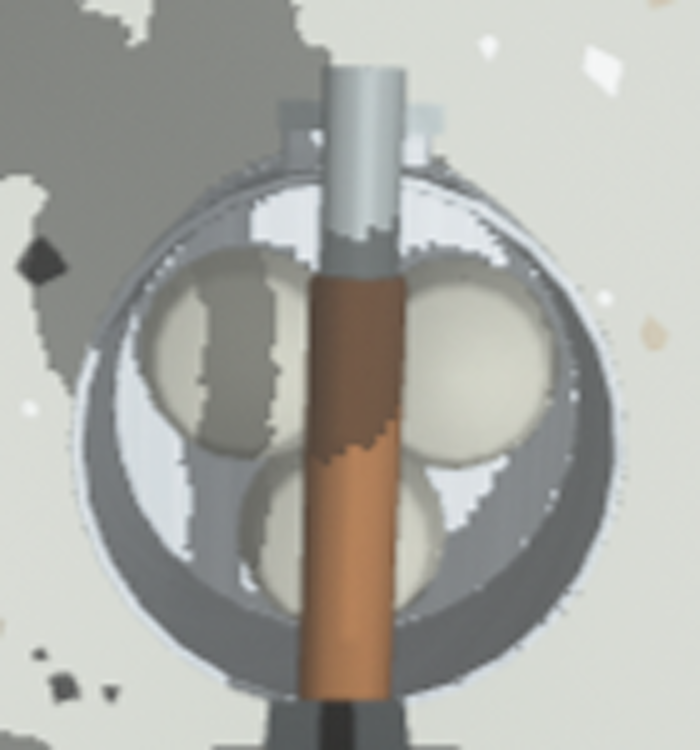

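```bash
cat > fit.py <<'E'
from h import *
from scipy.optimize import least_squares
np.set_printoptions(precision=4,suppress=True)
o=(190,90)
P=lambda u,v: np.array(px(u,v,5,o))
circ=[P(*q) for q in((74,435),(620,435),(230,685),(465,685),(90,350),(606,350),(110,570),(590,560))]
pl=[(P(278,100),(-.014,.067,.134)),(P(443,104),(.014,.067,.134))]
bar=[(P(322,67),-.006,.0715),(P(406,67),.006,.0715),(P(311,278),-.0075,.042),(P(405,278),.0075,.042),(P(299,697),-.0075,None),(P(391,697),.0075,None)]
def W(q,c,yaw): 
    return np.array([c[0]+q[0]*np.cos(yaw)-q[1]*np.sin(yaw),c[1]+q[0]*np.sin(yaw)+q[1]*np.cos(yaw),q[2]])
def res(p):
    cx,cy,yw,th=p; r=[]
    for q in circ:
        X=atz('wrist',*q,.106); r.append((np.hypot(X[0]-cx,X[1]-cy)-.055)*1000)
    for q,m in pl: r+=list((proj('wrist',W(m,(cx,cy),yw))-q)*.9)
    bx,bz=.085*np.cos(th),.085+.085*np.sin(th)
    for q,dx,y in bar:
        yy=y if y is not None else -.03
        e=proj('wrist',W((bx+dx,yy,bz),(cx,cy),yw))-q
        if y is None:
            f=proj('wrist',W((bx+dx,-.02,bz),(cx,cy),yw))-q; d=f-e; r.append((e[0]*d[1]-e[1]*d[0])/np.linalg.norm(d)*.8)
        else: r+=list(e*.8)
    return r
for th0 in(1.2,1.9):
    s=least_squares(res,[.51,-.062,.21,th0],loss='soft_l1');print(s.x,s.cost);print(np.array(s.fun))
E
python3 fit.py
```

```text
[ 0.5105 -0.0664  0.1896  1.5725] 6.759747406897259
[-1.2335 -1.4862 -1.3723 -1.3076 -1.0051 -0.9399 -1.9565 -1.9649 -0.2341
 -0.174   0.1586 -0.0561  0.0671 -0.2082 -0.0306  0.1655 -0.5586 -0.9151
  0.5147 -0.4797  0.1108 -0.1374]
[ 0.5105 -0.0664  0.1896  1.5725] 6.75974740689723
[-1.2335 -1.4862 -1.3723 -1.3076 -1.0051 -0.9399 -1.9565 -1.9649 -0.2341
 -0.174   0.1586 -0.0561  0.0671 -0.2082 -0.0306  0.1655 -0.5586 -0.9151
  0.5147 -0.4797  0.1108 -0.1374]
```

Fit: carrier at (0.5105, -0.0664), yaw 10.9°, with the handle straight up (1.57). It agrees with the scene/side triangulation to 1 mm. I'll fold the handle towards the carrier's +x with closed fingers.

```bash
python3 -m jog '[{"grip":1,"x":-23,"y":1.5,"z":0,"rx":0,"ry":0,"rz":1},{"grip":1,"x":-23,"y":1.5,"z":0,"rx":0,"ry":0,"rz":0.3},{"grip":1,"x":0,"y":0,"z":20,"rx":0,"ry":0,"rz":0},{"grip":1,"x":0,"y":0,"z":38,"rx":0,"ry":0,"rz":0},{"grip":1,"x":0,"y":0,"z":38,"rx":0,"ry":0,"rz":0},{"grip":1,"x":0,"y":0,"z":17,"rx":0,"ry":0,"rz":0},{"grip":1,"x":0,"y":0,"z":0,"rx":0,"ry":0,"rz":0}]'
python3 - <<'E'
from h import *
p,R=pose();print(p,yaw());c=np.array([.5105,-.0664]);a=.19;d=p[:2]-c
print('local',d@[np.cos(a),np.sin(a)],d@[-np.sin(a),np.cos(a)],p[2]-.173)
snap('wrist','w2.png',None,1)
E
```

```text
time: 2.27
eef_pos: [0.4622, -0.0809, 0.3122]
tcp_rot: [0.996, 0.095, -0.005, -0.002]
contact_force: [-0.9, 0.2, -0.3]
opening: -0.0
[ 0.4621808  -0.08092834  0.31223989] 10.85092852389801
local -0.050193467603880396 -0.005141382419118417 0.13923989132849174
```

View pics/w2.png

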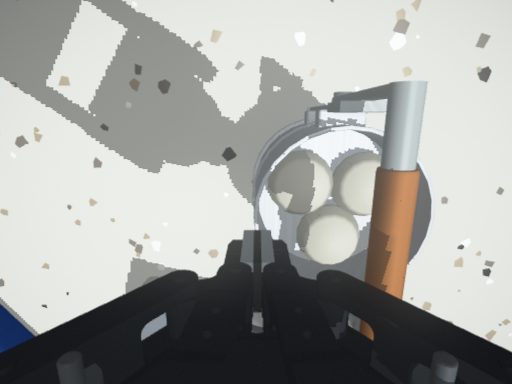

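```bash
python3 -m jog '[{"grip":1,"x":20,"y":0,"z":0,"rx":0,"ry":0,"rz":0},{"grip":1,"x":19,"y":0,"z":0,"rx":0,"ry":0,"rz":0},{"grip":1,"x":19,"y":0,"z":0,"rx":0,"ry":0,"rz":0},{"grip":1,"x":19,"y":0,"z":0,"rx":0,"ry":0,"rz":0},{"grip":1,"x":12,"y":0,"z":4,"rx":0,"ry":0,"rz":0},{"grip":1,"x":12,"y":0,"z":6,"rx":0,"ry":0,"rz":0}]'
python3 - <<'E'
from h import *
p,R=pose();print(p,yaw());c=np.array([.5105,-.0664]);a=.19;d=p[:2]-c
print('local',d@[np.cos(a),np.sin(a)],d@[-np.sin(a),np.cos(a)],p[2]-.173)
snap('wrist','w3.png',None,1)
E
```

```text
time: 2.82
eef_pos: [0.5651, -0.0627, 0.3105]
tcp_rot: [0.995, 0.095, 0.002, 0.001]
contact_force: [-6.1, -1.0, -1.7]
opening: 0.001
[ 0.56510431 -0.06272971  0.31051918] 10.894757358262378
local 0.054314829361096176 -0.006708273950865874 0.1375191815705713
```

View pics/w3.png

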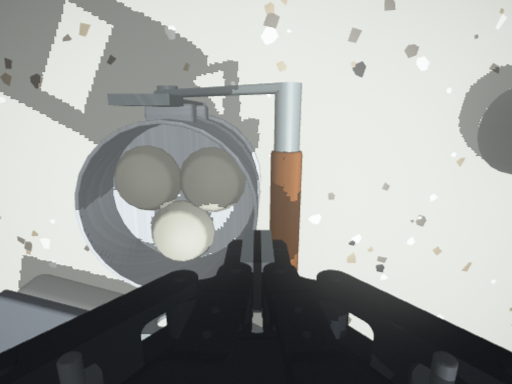

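```bash
python3 -m jog '[{"grip":1,"x":10,"y":0,"z":10,"rx":0,"ry":0,"rz":0},{"grip":1,"x":10,"y":0,"z":8,"rx":0,"ry":0,"rz":0},{"grip":1,"x":8,"y":0,"z":9,"rx":0,"ry":0,"rz":0},{"grip":1,"x":4,"y":0,"z":8,"rx":0,"ry":0,"rz":0},{"grip":1,"x":0,"y":0,"z":0,"rx":0,"ry":0,"rz":0}]'
python3 - <<'E'
from h import *
p,R=pose();print(p,yaw());c=np.array([.5105,-.0664]);a=.19;d=p[:2]-c
print('local',d@[np.cos(a),np.sin(a)],d@[-np.sin(a),np.cos(a)],p[2]-.173)
snap('wrist','w4.png',None,1)
snap('side','d5.png',(190,100,310,250),4)
E
```

```text
time: 3.28
eef_pos: [0.5953, -0.0566, 0.2725]
tcp_rot: [0.996, 0.095, 0.0, 0.0]
contact_force: [-0.1, 0.7, 0.2]
opening: 0.002
[ 0.59527386 -0.05661201  0.27252393] 10.87243131349991
local 0.08509683615531367 -0.006398447787367036 0.09952393259965114
```

View pics/w4.png

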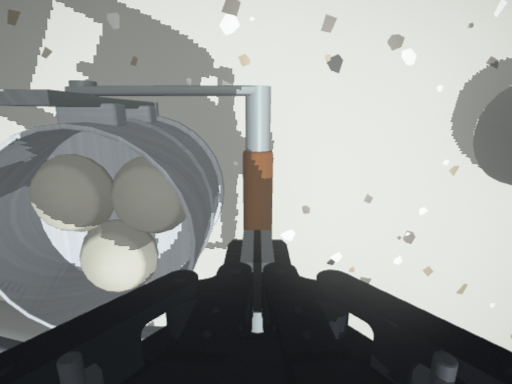

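View pics/d5.png

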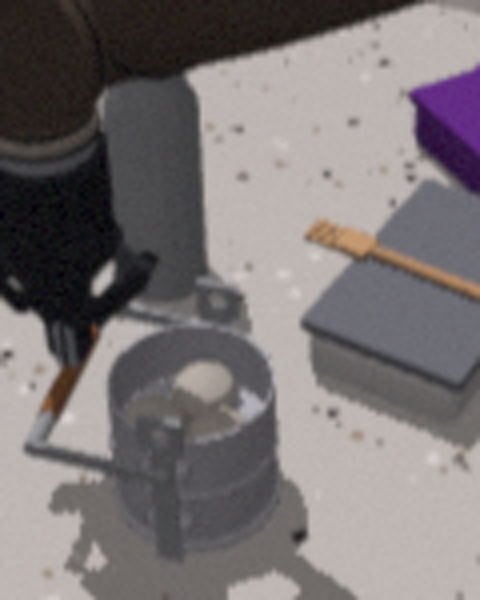

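The handle lies level: in the side crop the bar is at about (60,400), below the rim, with the finger resting on top of it. Now the lid.

```bash
python3 - <<'E'
from h import *
o=(90,260)
print('lid side',atz('side',*px(222,213,6,o),.012),atz('scene',*px(181,195,5,(310,130)),.012))
print([atz('side',*px(u,v,6,o),.036) for u,v in((160,235),(277,182))])
print([atz('side',*px(u,v,6,o),.088) for u,v in((655,430),)])
plan((.625,.25,.34),55,8)
E
```

```text
lid side [0.63836497 0.25214234 0.012     ] [0.644654   0.24067301 0.012     ]
[array([0.63862454, 0.277359  , 0.036     ]), array([0.61327755, 0.24144939, 0.036     ])]
[array([0.41475451, 0.28126196, 0.088     ])]
D [ 30.1 306.7  66.8] da 44.14 a0 10.86 n 8
{"x":10.9,"y":-36.9,"z":-8.4,"rz":-5.52}
{"x":14.4,"y":-35.7,"z":-8.4,"rz":-5.52}
{"x":17.8,"y":-34.2,"z":-8.4,"rz":-5.52}
{"x":21.0,"y":-32.3,"z":-8.4,"rz":-5.52}
{"x":24.0,"y":-30.1,"z":-8.4,"rz":-5.52}
{"x":26.8,"y":-27.7,"z":-8.4,"rz":-5.52}
{"x":29.3,"y":-25.0,"z":-8.4,"rz":-5.52}
{"x":31.6,"y":-22.0,"z":-8.4,"rz":-5.52}
```

```bash
python3 -m jog '[{"grip":1,"x":0,"y":0,"z":-38,"rx":0,"ry":0,"rz":0},{"grip":0,"x":11,"y":-37,"z":-5,"rx":0,"ry":0,"rz":-5.5},{"grip":0,"x":14.5,"y":-35.5,"z":-5,"rx":0,"ry":0,"rz":-5.5},{"grip":0,"x":18,"y":-34,"z":-5,"rx":0,"ry":0,"rz":-5.5},{"grip":0,"x":21,"y":-32.5,"z":-5,"rx":0,"ry":0,"rz":-5.5},{"grip":0,"x":24,"y":-30,"z":-5,"rx":0,"ry":0,"rz":-5.5},{"grip":0,"x":27,"y":-28,"z":-4,"rx":0,"ry":0,"rz":-5.5},{"grip":0,"x":29.5,"y":-25,"z":0,"rx":0,"ry":0,"rz":-5.5}]' && python3 -m jog '[{"grip":0,"x":31.5,"y":-22,"z":0,"rx":0,"ry":0,"rz":-5.5},{"grip":0,"x":0,"y":0,"z":0,"rx":0,"ry":0,"rz":0}]'
python3 - <<'E'
from h import *
snap('wrist','w5.png',None,1.5); print(pose()[0],yaw())
E
```

```text
time: 4.05
eef_pos: [0.6218, 0.2139, 0.3422]
tcp_rot: [0.908, 0.42, 0.002, 0.001]
contact_force: [0.8, 0.3, -0.2]
opening: 0.977
time: 4.22
eef_pos: [0.6249, 0.2561, 0.3411]
tcp_rot: [0.886, 0.464, 0.002, -0.001]
contact_force: [-0.8, -0.7, 0.3]
opening: 0.999
[0.62506997 0.25367203 0.34068189] 55.15026739943967
```

View pics/w5.png

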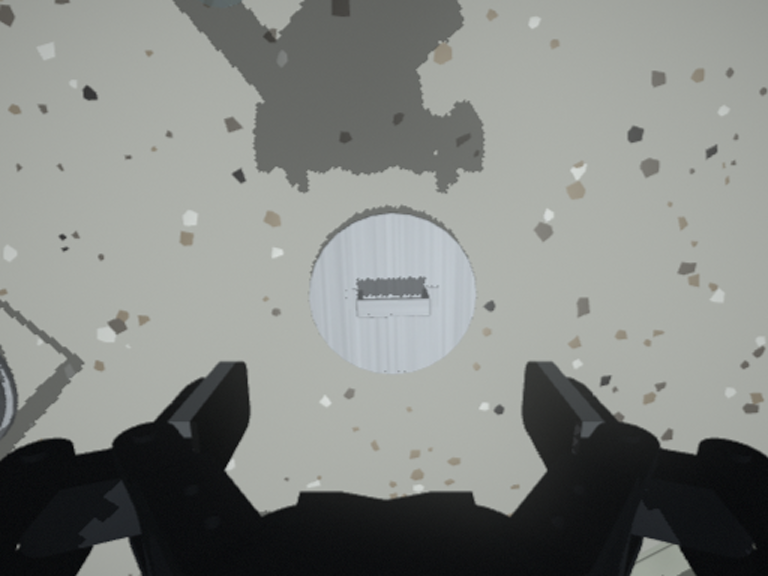

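```bash
python3 - <<'E'
from h import *
np.set_printoptions(precision=4,suppress=True)
print([atz('wrist',*px(u,v),.012) for u,v in((309,292),(477,292),(393,373.5),(393,212))])
L=[atz('wrist',*px(u,v),.036) for u,v in((357,300),(428,298.5),(357,317.5),(430.5,316.5))]
print(L,'centre',np.mean(L,0)); d=L[3]-L[2]; print(np.linalg.norm(d),np.degrees(np.arctan2(d[1],d[0])))
d=L[1]-L[0];print(np.linalg.norm(d),np.degrees(np.arctan2(d[1],d[0])),np.linalg.norm(L[2]-L[0]))
E
```

```text
[array([0.6076, 0.2066, 0.012 ]), array([0.672 , 0.2995, 0.012 ]), array([0.689 , 0.2193, 0.012 ]), array([0.5959, 0.2831, 0.012 ])]
[array([0.6257, 0.235 , 0.036 ]), array([0.65  , 0.2718, 0.036 ]), array([0.635 , 0.2283, 0.036 ]), array([0.6608, 0.2666, 0.036 ])] centre [0.6429 0.2504 0.036 ]
0.04617392052260244 56.076411575882766
0.04413792118684174 56.52698862685601 0.01143767584754095
```

```bash
python3 -m jog '[{"grip":0,"x":7.6,"y":16,"z":20,"rx":0,"ry":0,"rz":-1},{"grip":0,"x":0,"y":0,"z":40,"rx":0,"ry":0,"rz":0},{"grip":0,"x":0,"y":0,"z":40,"rx":0,"ry":0,"rz":0},{"grip":0,"x":0,"y":0,"z":35,"rx":0,"ry":0,"rz":0},{"grip":0,"x":0,"y":0,"z":19.5,"rx":0,"ry":0,"rz":0},{"grip":0,"x":0,"y":0,"z":0,"rx":0,"ry":0,"rz":0}]'
python3 - <<'E'
from h import *
snap('wrist','w6.png',None,1.2); p=pose()[0];print(p,yaw(),proj('wrist',[.6425,.2508,.036]))
E
```

```text
time: 4.77
eef_pos: [0.6406, 0.2454, 0.1786]
tcp_rot: [0.884, 0.468, -0.006, -0.001]
contact_force: [-0.0, -1.3, -0.4]
opening: 1.0
[0.64201234 0.2459304  0.18214527] 55.76780313730852 [274.82577772 279.58925604]
```

View pics/w6.png

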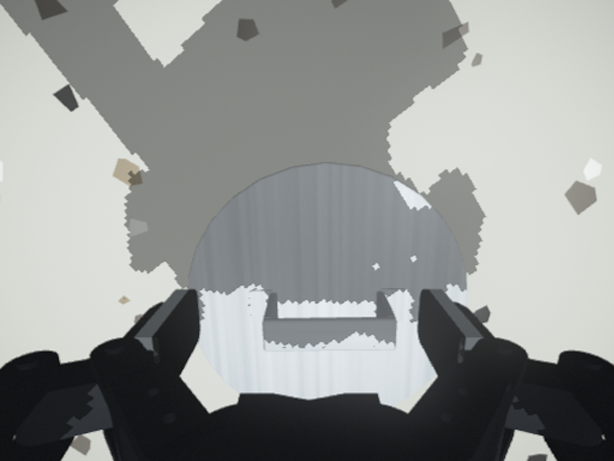

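```bash
python3 -m jog '[{"grip":0,"x":0,"y":0,"z":0,"rx":0,"ry":0,"rz":0}]'; python3 - <<'E'
from h import *
plan((.6425,.2508,.186),56.2,1)
E
```

```text
time: 4.9
eef_pos: [0.6439, 0.2467, 0.1865]
tcp_rot: [0.884, 0.468, 0.001, 0.0]
contact_force: [-0.5, -0.1, -0.0]
opening: 1.0
D [-1.4  4.1 -0.5] da 0.41 a0 55.79 n 1
{"x":2.6,"y":-3.5,"z":0.5,"rz":-0.41}
```

```bash
python3 -m jog '[{"grip":0.2,"x":3,"y":-3,"z":0.5,"rx":0,"ry":0,"rz":-0.4},{"grip":0.8,"x":0,"y":0,"z":0,"rx":0,"ry":0,"rz":0},{"grip":1,"x":0,"y":0,"z":0,"rx":0,"ry":0,"rz":0},{"grip":1,"x":0,"y":0,"z":0,"rx":0,"ry":0,"rz":0},{"grip":1,"x":0,"y":0,"z":0,"rx":0,"ry":0,"rz":0}]' 60
python3 - <<'E'
from h import *
snap('wrist','w7.png',None,1.2); p=pose()[0];print(p,yaw())
E
```

```text
time: 5.32
eef_pos: [0.6433, 0.252, 0.1868]
tcp_rot: [0.882, 0.472, 0.002, 0.001]
contact_force: [-0.4, -0.0, 5.1]
opening: 0.523
[0.64327833 0.25197114 0.18684052] 56.27404625785403
```

View pics/w7.png

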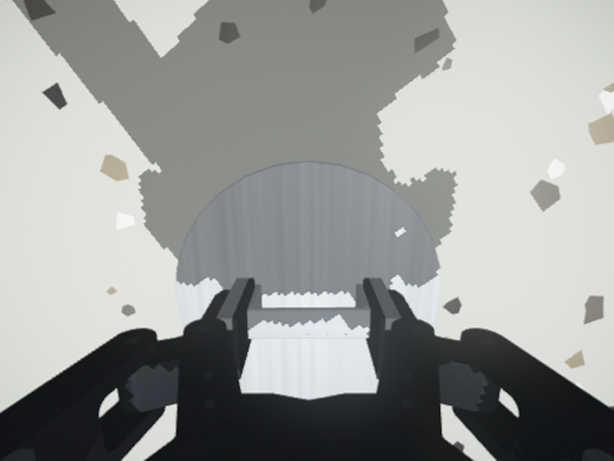

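```bash
python3 - <<'E'
from h import *
X=atz('wrist',*px(308,161.5,1.2),.012); a=np.radians(56.2); ty=np.array([np.sin(a),-np.cos(a)])
c=X[:2]+.057*ty; p,R=pose(); print(X,c,'offset tool x,y', (c-p[:2])@[np.cos(a),np.sin(a)],(c-p[:2])@ty)
plan((.5105,-.0664,.36),10.9,9,src=(.6433,.252,.36),a0=56.27)
E
python3 -m jog '[{"grip":1,"x":0,"y":0,"z":-20,"rx":0,"ry":0,"rz":0},{"grip":1,"x":0,"y":0,"z":-38,"rx":0,"ry":0,"rz":0},{"grip":1,"x":0,"y":0,"z":-40,"rx":0,"ry":0,"rz":0},{"grip":1,"x":0,"y":0,"z":-40,"rx":0,"ry":0,"rz":0},{"grip":1,"x":0,"y":0,"z":-35,"rx":0,"ry":0,"rz":0}]'
```

```text
[0.59678748 0.28280837 0.012     ] [0.64415359 0.25109952] offset tool x,y -0.00023739971003342125 0.0012122042241434505
D [-132.8 -318.4    0. ] da -45.37 a0 56.27 n 9
{"x":-37.6,"y":7.4,"z":-0.0,"rz":5.04}
{"x":-36.8,"y":10.6,"z":-0.0,"rz":5.04}
{"x":-35.7,"y":13.8,"z":-0.0,"rz":5.04}
{"x":-34.4,"y":16.9,"z":-0.0,"rz":5.04}
{"x":-32.8,"y":19.9,"z":-0.0,"rz":5.04}
{"x":-30.9,"y":22.7,"z":-0.0,"rz":5.04}
{"x":-28.8,"y":25.3,"z":-0.0,"rz":5.04}
{"x":-26.4,"y":27.7,"z":-0.0,"rz":5.04}
{"x":-23.9,"y":30.0,"z":-0.0,"rz":5.04}
time: 5.78
eef_pos: [0.6421, 0.2516, 0.3595]
tcp_rot: [0.882, 0.472, 0.0, 0.0]
contact_force: [1.4, -0.0, -0.9]
opening: 0.519
```

```bash
python3 -m jog '[{"grip":1,"x":-37.5,"y":7.5,"z":0,"rx":0,"ry":0,"rz":5},{"grip":1,"x":-37,"y":10.5,"z":0,"rx":0,"ry":0,"rz":5},{"grip":1,"x":-35.5,"y":14,"z":0,"rx":0,"ry":0,"rz":5},{"grip":1,"x":-34.5,"y":17,"z":0,"rx":0,"ry":0,"rz":5},{"grip":1,"x":-33,"y":20,"z":0,"rx":0,"ry":0,"rz":5},{"grip":1,"x":-31,"y":22.5,"z":0,"rx":0,"ry":0,"rz":5},{"grip":1,"x":-29,"y":25,"z":0,"rx":0,"ry":0,"rz":5},{"grip":1,"x":-26.5,"y":27.5,"z":0,"rx":0,"ry":0,"rz":5}]' && python3 -m jog '[{"grip":1,"x":-24,"y":30,"z":0,"rx":0,"ry":0,"rz":5.3},{"grip":1,"x":0,"y":0,"z":0,"rx":0,"ry":0,"rz":0},{"grip":1,"x":0,"y":0,"z":0,"rx":0,"ry":0,"rz":0}]'
python3 - <<'E'
from h import *
snap('wrist','w8.png',None,1.2); snap('side','d8.png',(190,90,310,250),3.5);p=pose()[0];print(p,yaw())
plan((.5105,-.0664,.36),10.9,1)
E
```

```text
time: 6.45
eef_pos: [0.523, -0.0328, 0.3569]
tcp_rot: [0.99, 0.14, -0.0, -0.0]
contact_force: [0.4, 0.2, -0.6]
opening: 0.524
time: 6.7
eef_pos: [0.5089, -0.0687, 0.357]
tcp_rot: [0.996, 0.094, -0.0, -0.0]
contact_force: [-0.6, 1.2, -0.7]
opening: 0.523
[ 0.50962446 -0.0668421   0.3570962 ] 10.966843471011805
D [0.9 0.4 2.9] da -0.07 a0 10.97 n 1
{"x":0.9,"y":-0.3,"z":-2.9,"rz":0.07}
```

View pics/w8.png

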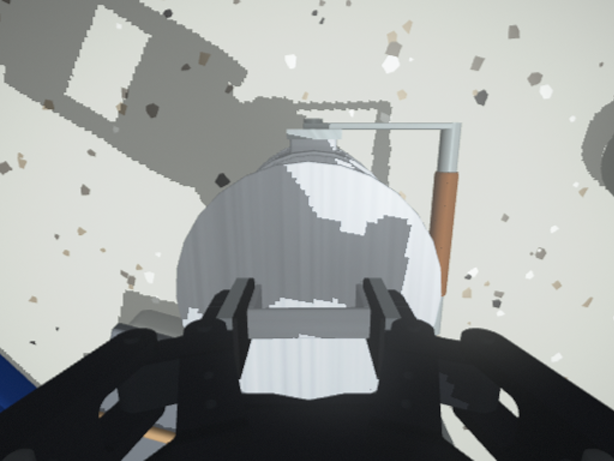

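View pics/d8.png

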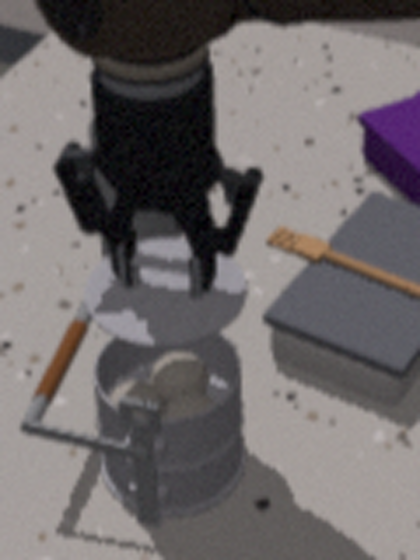

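```bash
python3 - <<'E'
from h import *
c=(.5105,-.0664);y=.1896
def W(q): return np.array([c[0]+q[0]*np.cos(y)-q[1]*np.sin(y),c[1]+q[0]*np.sin(y)+q[1]*np.cos(y),q[2]])
for q in((-.014,.067,.134),(.014,.067,.134),(.0925-.01,.0715,.09),(.0925-.01,.042,.09)): print(q,(proj('wrist',W(q))+.5)*1.2-.5)
save('wrist','w8c.png',(220,90,400,160),4.4)
E
```

```text
(-0.014, 0.067, 0.134) [285.51480928 128.62576187]
(0.014, 0.067, 0.134) [341.24876429 128.49403219]
(0.0825, 0.0715, 0.09) [446.65611583 121.91458543]
(0.0825, 0.042, 0.09) [442.20535913 170.39325012]
```

View pics/w8c.png

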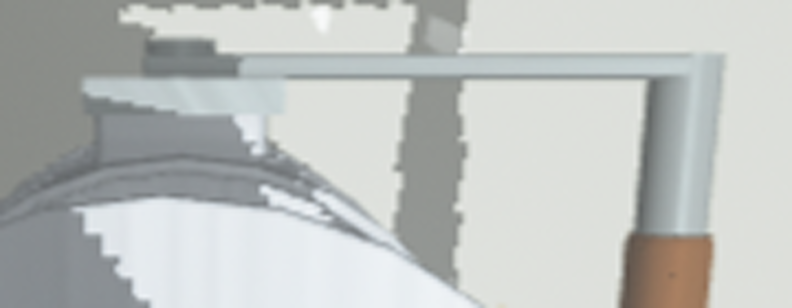

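```bash
python3 -m jog '[{"grip":1,"x":0.7,"y":-1,"z":20,"rx":0,"ry":0,"rz":0},{"grip":1,"x":0,"y":0,"z":25,"rx":0,"ry":0,"rz":0},{"grip":1,"x":0,"y":0,"z":12,"rx":0,"ry":0,"rz":0},{"grip":1,"x":0,"y":0,"z":0,"rx":0,"ry":0,"rz":0},{"grip":1,"x":0,"y":0,"z":0,"rx":0,"ry":0,"rz":0}]' && python3 -m jog '[{"grip":1,"x":0,"y":0,"z":5,"rx":0,"ry":0,"rz":0},{"grip":1,"x":0,"y":0,"z":4,"rx":0,"ry":0,"rz":0},{"grip":1,"x":0,"y":0,"z":0,"rx":0,"ry":0,"rz":0}]' && python3 -m jog '[{"grip":1,"x":0,"y":0,"z":3,"rx":0,"ry":0,"rz":0},{"grip":1,"x":0,"y":0,"z":2,"rx":0,"ry":0,"rz":0},{"grip":1,"x":0,"y":0,"z":0,"rx":0,"ry":0,"rz":0}]'
```

```text
time: 7.22
eef_pos: [0.5103, -0.065, 0.2996]
tcp_rot: [0.995, 0.096, -0.001, -0.001]
contact_force: [0.2, -0.1, -0.5]
opening: 0.523
time: 7.47
eef_pos: [0.5104, -0.0658, 0.2914]
tcp_rot: [0.995, 0.096, 0.0, 0.0]
contact_force: [-0.3, 0.2, -0.9]
opening: 0.524
time: 7.72
eef_pos: [0.5101, -0.0659, 0.2861]
tcp_rot: [0.995, 0.095, -0.0, -0.0]
contact_force: [-0.9, -0.3, -1.3]
opening: 0.517
```

```bash
python3 -m jog '[{"grip":1,"x":0,"y":0,"z":2,"rx":0,"ry":0,"rz":0},{"grip":1,"x":0,"y":0,"z":0,"rx":0,"ry":0,"rz":0}]' && python3 -m jog '[{"grip":1,"x":0,"y":0,"z":2,"rx":0,"ry":0,"rz":0},{"grip":1,"x":0,"y":0,"z":0,"rx":0,"ry":0,"rz":0}]'
python3 - <<'E'
from h import *
snap('wrist','w9.png',None,1.2); snap('side','d9.png',(190,90,310,250),3.5)
E
```

```text
time: 7.88
eef_pos: [0.5102, -0.0659, 0.2841]
tcp_rot: [0.995, 0.095, -0.0, -0.0]
contact_force: [-0.2, -0.0, -1.7]
opening: 0.521
time: 8.05
eef_pos: [0.5107, -0.0661, 0.2838]
tcp_rot: [0.995, 0.096, 0.0, 0.0]
contact_force: [-3.0, 0.7, 5.0]
opening: 0.522
```

View pics/d9.png

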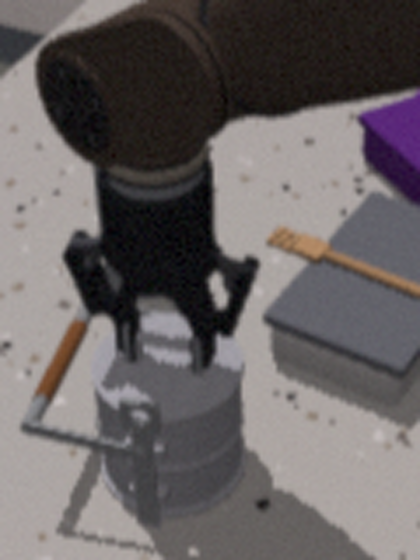

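View pics/w9.png

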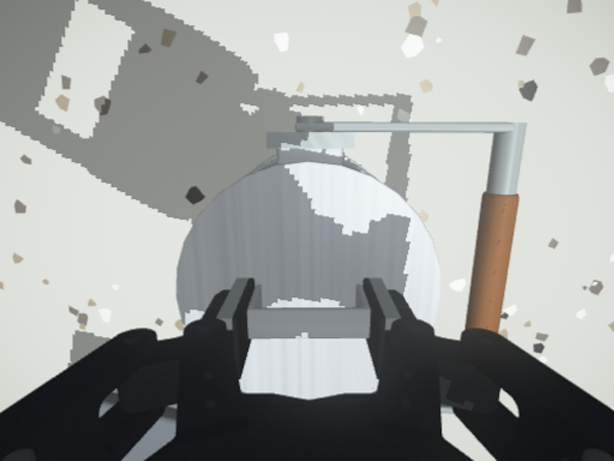

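Contact came at TCP z 0.2838, exactly the computed seated height. I'll press gently, release and rise.

```bash
python3 -m jog '[{"grip":1,"x":0,"y":0,"z":1.5,"rx":0,"ry":0,"rz":0},{"grip":1,"x":0,"y":0,"z":0,"rx":0,"ry":0,"rz":0}]' && python3 -m jog '[{"grip":0.2,"x":0,"y":0,"z":-1,"rx":0,"ry":0,"rz":0},{"grip":0.2,"x":0,"y":0,"z":0,"rx":0,"ry":0,"rz":0},{"grip":0.2,"x":0,"y":0,"z":0,"rx":0,"ry":0,"rz":0},{"grip":0.2,"x":0,"y":0,"z":-15,"rx":0,"ry":0,"rz":0},{"grip":0.2,"x":0,"y":0,"z":-38,"rx":0,"ry":0,"rz":0},{"grip":0.2,"x":0,"y":0,"z":-38,"rx":0,"ry":0,"rz":0},{"grip":0.2,"x":0,"y":0,"z":-30,"rx":0,"ry":0,"rz":0},{"grip":0.2,"x":0,"y":0,"z":0,"rx":0,"ry":0,"rz":0}]'
python3 - <<'E'
from h import *
snap('wrist','w10.png',None,1.5); snap('side','d10.png',(190,90,310,250),3.5);print(pose()[0],yaw())
E
```

```text
time: 8.32
eef_pos: [0.5109, -0.0661, 0.2837]
tcp_rot: [0.995, 0.096, 0.0, 0.0]
contact_force: [-6.9, 1.8, 11.7]
opening: 0.523
time: 8.98
eef_pos: [0.5117, -0.0664, 0.4107]
tcp_rot: [0.995, 0.096, 0.006, 0.003]
contact_force: [0.7, 0.6, 0.9]
opening: 0.798
[ 0.51047513 -0.06600971  0.40426669] 10.959633722223678
```

View pics/d10.png

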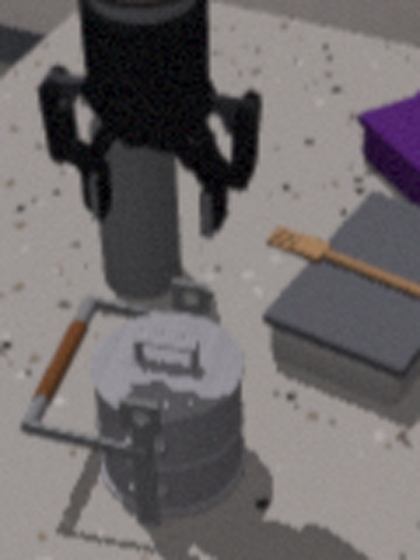

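View pics/w10.png

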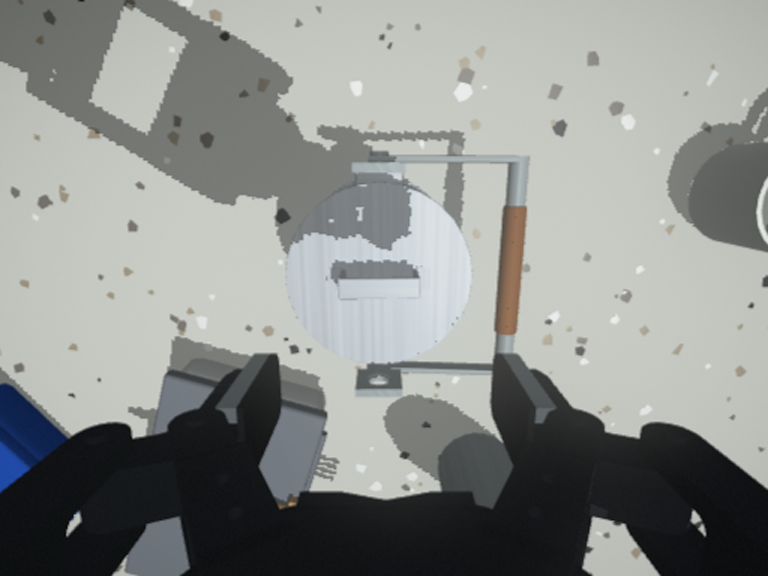

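The lid is home, with the loop at (379,285) opening along the eyelet line (380,165)–(379,380). I'll refine the eyelet line from this view.

```bash
python3 - <<'E'
from h import *
save('wrist','w10a.png',(225,95,285,130),12)
save('wrist','w10b.png',(225,235,285,270),12)
E
```

```text
(no output)
```

View pics/w10a.png

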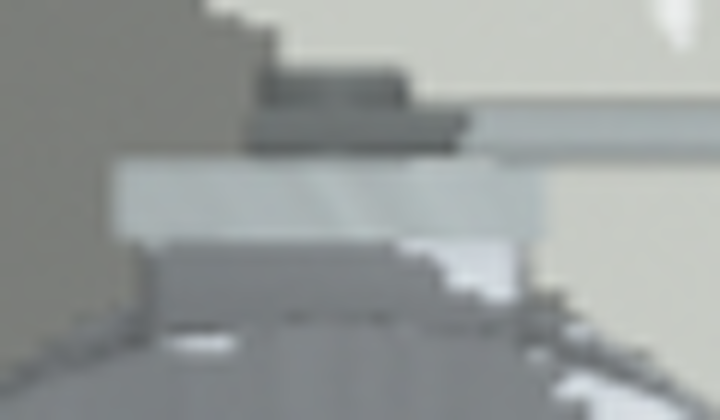

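View pics/w10b.png

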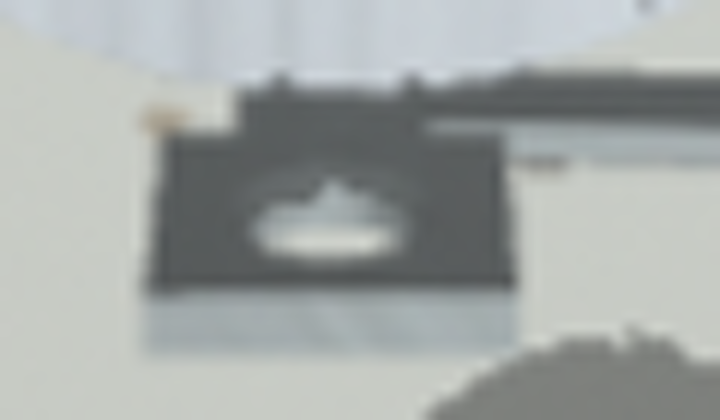

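```bash
cat > fit2.py <<'E'
from h import *
from scipy.optimize import least_squares
np.set_printoptions(precision=4,suppress=True)
A=lambda u,v:np.array(px(u,v,12,(225,95))); B=lambda u,v:np.array(px(u,v,12,(225,235)))
obs=[(A(115,158),(-.014,.067)),(A(542,158),(.014,.067)),(A(117,241),(-.014,.062)),(A(541,241),(.014,.062)),
(B(145,292),(-.014,-.062)),(B(518,290),(.014,-.062)),(B(142,355),(-.014,-.067)),(B(516,355),(.014,-.067))]
def W(q,c,y): return np.array([c[0]+q[0]*np.cos(y)-q[1]*np.sin(y),c[1]+q[0]*np.sin(y)+q[1]*np.cos(y),q[2]])
f=lambda p:np.concatenate([proj('wrist',W((*m,p[3]),p[:2],p[2]))-q for q,m in obs])
for fz in(0,1):
    g=(lambda p:f(p)) if fz else (lambda p:f([*p,.134]))
    s=least_squares(g,[.51,-.066,.19,.134][:3+fz]);print(s.x,s.fun.round(2))
c=s.x
print('loop top',[atz('wrist',*px(u,v),.133) for u,v in((338,297),(419,296),(333,280),(419,279))])
E
python3 fit2.py
```

```text
[ 0.5104 -0.0661  0.1878] [-0.36 -0.28  0.39 -0.15 -0.42 -0.48  0.37 -0.36 -0.4   0.49  0.21  0.59
 -0.07  0.35  0.3   0.27]
[ 0.5104 -0.0664  0.1878  0.1326] [-0.25  0.1   0.28  0.23 -0.31 -0.14  0.27 -0.02 -0.32  0.03  0.12  0.12
  0.01 -0.13  0.21 -0.21]
loop top [array([ 0.4894, -0.0759,  0.133 ]), array([ 0.5337, -0.0669,  0.133 ]), array([ 0.4851, -0.0668,  0.133 ]), array([ 0.5316, -0.0573,  0.133 ])]
```

```bash
python3 - <<'E'
from h import *
plan((.485,-.293,.33),-99.3,16)
E
```

```text
D [ -25.5 -227.   -74.3] da -110.26 a0 10.96 n 16
{"x":-4.3,"y":13.6,"z":4.6,"rz":6.89}
{"x":-2.6,"y":14.0,"z":4.6,"rz":6.89}
{"x":-0.9,"y":14.2,"z":4.6,"rz":6.89}
{"x":0.8,"y":14.3,"z":4.6,"rz":6.89}
{"x":2.5,"y":14.1,"z":4.6,"rz":6.89}
{"x":4.2,"y":13.6,"z":4.6,"rz":6.89}
{"x":5.8,"y":13.0,"z":4.6,"rz":6.89}
{"x":7.3,"y":12.3,"z":4.6,"rz":6.89}
{"x":8.7,"y":11.3,"z":4.6,"rz":6.89}
{"x":10.0,"y":10.2,"z":4.6,"rz":6.89}
{"x":11.2,"y":8.9,"z":4.6,"rz":6.89}
{"x":12.2,"y":7.5,"z":4.6,"rz":6.89}
{"x":13.0,"y":6.0,"z":4.6,"rz":6.89}
{"x":13.6,"y":4.4,"z":4.6,"rz":6.89}
{"x":14.0,"y":2.7,"z":4.6,"rz":6.89}
{"x":14.2,"y":1.0,"z":4.6,"rz":6.89}
```

```bash
python3 -m jog '[{"grip":0.2,"x":-4,"y":13.5,"z":4,"rx":0,"ry":0,"rz":6.9},{"grip":0.2,"x":-2.5,"y":14,"z":4,"rx":0,"ry":0,"rz":6.9},{"grip":0.2,"x":-1,"y":14,"z":4,"rx":0,"ry":0,"rz":6.9},{"grip":0.2,"x":1,"y":14,"z":4,"rx":0,"ry":0,"rz":6.9},{"grip":0.2,"x":2.5,"y":14,"z":4,"rx":0,"ry":0,"rz":6.9},{"grip":0.2,"x":4,"y":13.5,"z":4,"rx":0,"ry":0,"rz":6.9},{"grip":0.2,"x":6,"y":13,"z":5,"rx":0,"ry":0,"rz":6.9},{"grip":0.2,"x":7.5,"y":12.5,"z":5,"rx":0,"ry":0,"rz":6.9}]' && python3 -m jog '[{"grip":0.2,"x":8.5,"y":11.5,"z":5,"rx":0,"ry":0,"rz":6.9},{"grip":0.2,"x":10,"y":10,"z":5,"rx":0,"ry":0,"rz":6.9},{"grip":0.2,"x":11,"y":9,"z":5,"rx":0,"ry":0,"rz":6.9},{"grip":0.2,"x":12,"y":7.5,"z":5,"rx":0,"ry":0,"rz":6.9},{"grip":0.2,"x":13,"y":6,"z":5,"rx":0,"ry":0,"rz":6.9},{"grip":0.2,"x":13.5,"y":4.5,"z":5,"rx":0,"ry":0,"rz":6.9},{"grip":0.2,"x":14,"y":2.5,"z":5,"rx":0,"ry":0,"rz":6.8},{"grip":0.2,"x":14,"y":1,"z":5,"rx":0,"ry":0,"rz":6.8}]' && python3 -m jog '[{"grip":0.2,"x":0,"y":0,"z":0,"rx":0,"ry":0,"rz":0},{"grip":0.2,"x":0,"y":0,"z":0,"rx":0,"ry":0,"rz":0}]'
python3 - <<'E'
from h import *
snap('wrist','w11.png',None,1.5); print(pose()[0],yaw())
E
```

```text
time: 9.75
eef_pos: [0.4973, -0.1792, 0.3657]
tcp_rot: [0.925, -0.379, -0.002, -0.0]
contact_force: [0.2, -0.1, 0.3]
opening: 0.8
time: 10.42
eef_pos: [0.4837, -0.2918, 0.3255]
tcp_rot: [-0.646, 0.764, 0.002, -0.0]
contact_force: [0.7, 0.2, -0.1]
opening: 0.796
time: 10.58
eef_pos: [0.4839, -0.2915, 0.3263]
tcp_rot: [-0.649, 0.761, 0.002, -0.0]
contact_force: [0.3, 0.0, -0.4]
opening: 0.797
[ 0.48413644 -0.29110749  0.32703827] -99.10079616288114
```

View pics/w11.png

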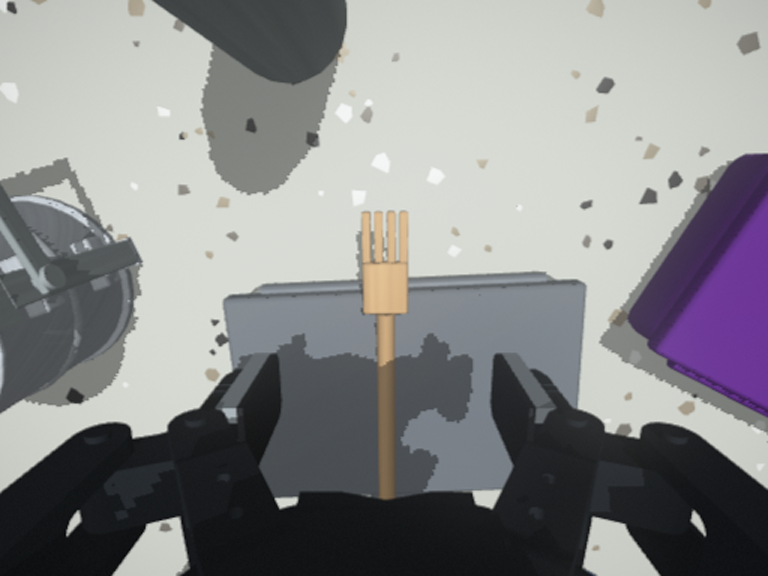

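```bash
python3 - <<'E'
from h import *
np.set_printoptions(precision=4,suppress=True)
c={n:atz('wrist',*px(u,v),.063) for n,(u,v) in dict(sl=(363,313.5),sr=(408.5,313.5),fl=(362.5,263),fr=(408.5,263),t1=(366,211.5),t2=(404,211)).items()}
for k in c: print(k,c[k])
sh=(c['sl']+c['sr'])/2; ti=(c['t1']+c['t2'])/2; fm=(c['fl']+c['fr'])/2
print('shoulder',sh,'front',fm,np.linalg.norm(fm-sh),np.linalg.norm(ti-sh),'width',np.linalg.norm(c['sl']-c['sr']))
h=atz('wrist',*px(386.5,480),.0625); d=h-sh; print('handle pt',h,np.degrees(np.arctan2(d[1],d[0])))
d=sh-ti; print('dir',np.degrees(np.arctan2(d[1],d[0])))
d=(c['sr']-c['sl']);print('across',np.degrees(np.arctan2(d[1],d[0])))
pal=sh+(fm-sh)*17/28;print('palm',pal)
plan((pal[0],pal[1],.26),None,1)
print('box edge',[atz('wrist',*px(u,v),.055) for u,v in((230,298),(340,292),(440,287),(580,283))])
E
```

```text
sl [ 0.4762 -0.2777  0.063 ]
sr [ 0.4724 -0.3015  0.063 ]
fl [ 0.5032 -0.2821  0.063 ]
fr [ 0.4994 -0.3055  0.063 ]
t1 [ 0.5288 -0.2884  0.063 ]
t2 [ 0.526  -0.3072  0.063 ]
shoulder [ 0.4743 -0.2896  0.063 ] front [ 0.5013 -0.2938  0.063 ] 0.027340557027337193 0.05371315940716276 width 0.024168914635672566
handle pt [ 0.3717 -0.2735  0.0625] 171.09336724949782
dir 171.24833513912023
across -99.09225274142767
palm [ 0.4907 -0.2921  0.063 ]
D [  6.5  -1.  -67. ] da 0.0 a0 -99.1 n 1
{"x":-0.0,"y":-6.6,"z":67.0,"rz":-0.00}
box edge [array([ 0.4939, -0.2067,  0.055 ]), array([ 0.4877, -0.2666,  0.055 ]), array([ 0.4819, -0.3205,  0.055 ]), array([ 0.4722, -0.3952,  0.055 ])]
```

```bash
python3 -m jog '[{"grip":0.58,"x":0,"y":-7.5,"z":15,"rx":0,"ry":0,"rz":0},{"grip":0.58,"x":0,"y":0,"z":30,"rx":0,"ry":0,"rz":0},{"grip":0.58,"x":0,"y":0,"z":28,"rx":0,"ry":0,"rz":0},{"grip":0.58,"x":0,"y":0,"z":8,"rx":0,"ry":0,"rz":0},{"grip":0.58,"x":0,"y":0,"z":0,"rx":0,"ry":0,"rz":0},{"grip":0.58,"x":0,"y":0,"z":0,"rx":0,"ry":0,"rz":0},{"grip":0.58,"x":0,"y":0,"z":0,"rx":0,"ry":0,"rz":0}]'
python3 - <<'E'
from h import *
snap('wrist','w12.png',None,1.2); print(pose()[0],yaw())
E
```

```text
time: 11.22
eef_pos: [0.4927, -0.293, 0.2498]
tcp_rot: [-0.648, 0.761, -0.002, 0.0]
contact_force: [0.2, -0.2, -0.4]
opening: 0.426
[ 0.49270032 -0.29321209  0.25014196] -99.19752358173963
```

View pics/w12.png

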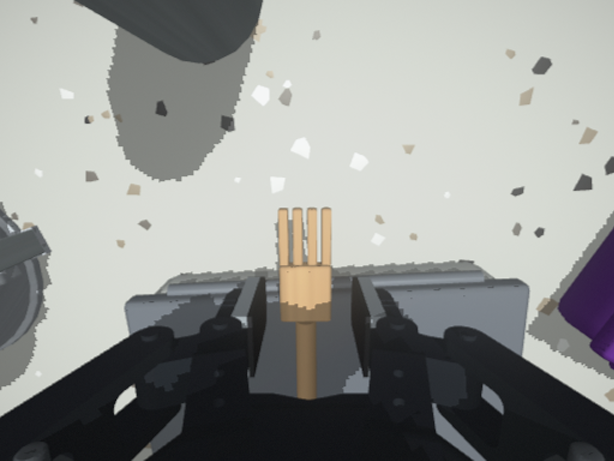

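```bash
python3 -m jog '[{"grip":0.58,"x":0,"y":0,"z":10,"rx":0,"ry":0,"rz":0},{"grip":0.58,"x":0,"y":0,"z":7,"rx":0,"ry":0,"rz":0},{"grip":0.58,"x":0,"y":0,"z":0,"rx":0,"ry":0,"rz":0},{"grip":0.58,"x":0,"y":0,"z":0,"rx":0,"ry":0,"rz":0}]' && python3 -m jog '[{"grip":0.58,"x":0,"y":0,"z":2,"rx":0,"ry":0,"rz":0},{"grip":0.58,"x":0,"y":0,"z":0,"rx":0,"ry":0,"rz":0}]' && python3 -m jog '[{"grip":0.58,"x":0,"y":0,"z":1.5,"rx":0,"ry":0,"rz":0},{"grip":0.58,"x":0,"y":0,"z":0,"rx":0,"ry":0,"rz":0}]'
```

```text
time: 11.6
eef_pos: [0.4916, -0.2926, 0.23]
tcp_rot: [-0.648, 0.762, 0.001, -0.0]
contact_force: [0.4, -0.8, 0.1]
opening: 0.416
time: 11.77
eef_pos: [0.4919, -0.2928, 0.2286]
tcp_rot: [-0.648, 0.762, 0.0, -0.0]
contact_force: [-0.1, 0.1, 0.0]
opening: 0.418
time: 11.93
eef_pos: [0.4921, -0.2929, 0.2275]
tcp_rot: [-0.648, 0.762, -0.0, 0.0]
contact_force: [-0.0, -0.5, 0.2]
opening: 0.418
```

```bash
python3 -m jog '[{"grip":0.75,"x":0,"y":0,"z":0,"rx":0,"ry":0,"rz":0},{"grip":1,"x":0,"y":0,"z":0,"rx":0,"ry":0,"rz":0},{"grip":1,"x":0,"y":0,"z":0,"rx":0,"ry":0,"rz":0},{"grip":1,"x":0,"y":0,"z":0,"rx":0,"ry":0,"rz":0}]' 60
python3 - <<'E'
from h import *
s=get_state();print(s['eef_pos'],s['contact_force'],s['opening'],yaw())
E
python3 -m jog '[{"grip":1,"x":0,"y":0,"z":-10,"rx":0,"ry":0,"rz":0},{"grip":1,"x":0,"y":0,"z":-25,"rx":0,"ry":0,"rz":0},{"grip":1,"x":0,"y":0,"z":-35,"rx":0,"ry":0,"rz":0},{"grip":1,"x":0,"y":0,"z":-35,"rx":0,"ry":0,"rz":0},{"grip":1,"x":0,"y":0,"z":-30,"rx":0,"ry":0,"rz":0},{"grip":1,"x":0,"y":0,"z":0,"rx":0,"ry":0,"rz":0},{"grip":1,"x":0,"y":0,"z":0,"rx":0,"ry":0,"rz":0}]'
python3 - <<'E'
from h import *
snap('wrist','w13.png',None,1.2);snap('side','d13.png',(190,50,370,210),4); print(pose()[0],yaw())
E
```

```text
time: 12.27
eef_pos: [0.4923, -0.2934, 0.2283]
tcp_rot: [-0.648, 0.762, -0.001, -0.0]
contact_force: [-0.3, -2.2, 5.5]
opening: 0.259
[ 0.49229287 -0.29335647  0.22834439] [-0.31993036 -2.1908968   5.49304216] 0.25869835386954293 -99.23046030760396
time: 12.85
eef_pos: [0.4921, -0.2927, 0.3648]
tcp_rot: [-0.648, 0.762, -0.002, 0.001]
contact_force: [-0.8, -0.8, -1.4]
opening: 0.259
[ 0.49144901 -0.29221624  0.36089597] -99.23782536269776
```

View pics/w13.png

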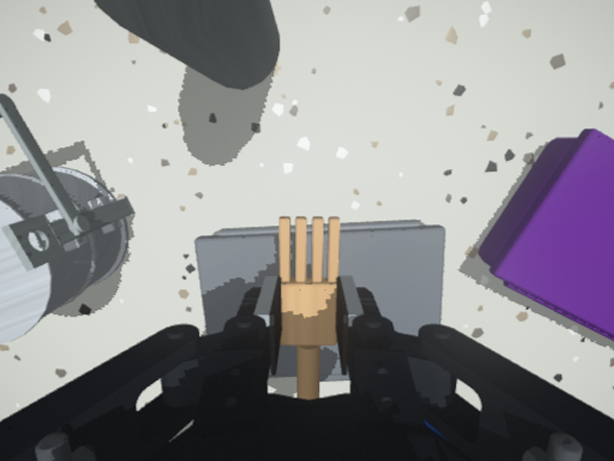

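View pics/d13.png

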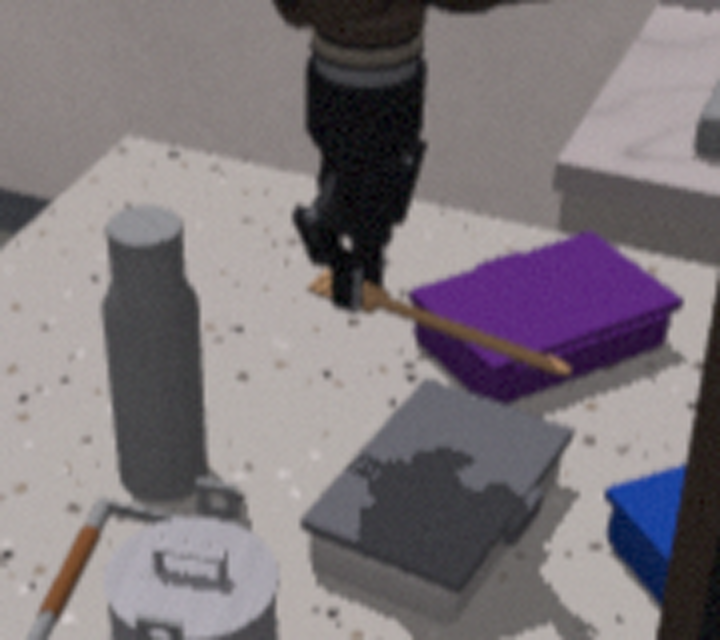

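```bash
python3 - <<'E'
from h import *
plan((.4626,.1853,.38),10.77,16)
E
```

```text
D [-28.8 477.5  19.1] da 110.01 a0 -99.24 n 16
{"x":-29.2,"y":6.6,"z":-1.2,"rz":-6.88}
{"x":-29.7,"y":3.0,"z":-1.2,"rz":-6.88}
{"x":-29.9,"y":-0.6,"z":-1.2,"rz":-6.88}
{"x":-29.6,"y":-4.1,"z":-1.2,"rz":-6.88}
{"x":-28.9,"y":-7.6,"z":-1.2,"rz":-6.88}
{"x":-27.8,"y":-11.0,"z":-1.2,"rz":-6.88}
{"x":-26.3,"y":-14.3,"z":-1.2,"rz":-6.88}
{"x":-24.4,"y":-17.3,"z":-1.2,"rz":-6.88}
{"x":-22.1,"y":-20.1,"z":-1.2,"rz":-6.88}
{"x":-19.5,"y":-22.6,"z":-1.2,"rz":-6.88}
{"x":-16.7,"y":-24.8,"z":-1.2,"rz":-6.88}
{"x":-13.6,"y":-26.6,"z":-1.2,"rz":-6.88}
{"x":-10.3,"y":-28.1,"z":-1.2,"rz":-6.88}
{"x":-6.9,"y":-29.1,"z":-1.2,"rz":-6.88}
{"x":-3.4,"y":-29.7,"z":-1.2,"rz":-6.88}
{"x":0.2,"y":-29.9,"z":-1.2,"rz":-6.88}
```

```bash
python3 -m jog '[{"grip":1,"x":-29,"y":6.5,"z":-1.2,"rx":0,"ry":0,"rz":-6.9},{"grip":1,"x":-30,"y":3,"z":-1.2,"rx":0,"ry":0,"rz":-6.9},{"grip":1,"x":-30,"y":-0.5,"z":-1.2,"rx":0,"ry":0,"rz":-6.9},{"grip":1,"x":-29.5,"y":-4,"z":-1.2,"rx":0,"ry":0,"rz":-6.9},{"grip":1,"x":-29,"y":-7.5,"z":-1.2,"rx":0,"ry":0,"rz":-6.9},{"grip":1,"x":-28,"y":-11,"z":-1.2,"rx":0,"ry":0,"rz":-6.9},{"grip":1,"x":-26.5,"y":-14.5,"z":-1.2,"rx":0,"ry":0,"rz":-6.9},{"grip":1,"x":-24.5,"y":-17.5,"z":-1.2,"rx":0,"ry":0,"rz":-6.9}]' 60 && python3 -m jog '[{"grip":1,"x":-22,"y":-20,"z":-1.2,"rx":0,"ry":0,"rz":-6.9},{"grip":1,"x":-19.5,"y":-22.5,"z":-1.2,"rx":0,"ry":0,"rz":-6.9},{"grip":1,"x":-16.5,"y":-25,"z":-1.2,"rx":0,"ry":0,"rz":-6.9},{"grip":1,"x":-13.5,"y":-26.5,"z":-1.2,"rx":0,"ry":0,"rz":-6.9},{"grip":1,"x":-10.5,"y":-28,"z":-1.2,"rx":0,"ry":0,"rz":-6.9},{"grip":1,"x":-7,"y":-29,"z":-1.2,"rx":0,"ry":0,"rz":-6.8},{"grip":1,"x":-3.5,"y":-29.5,"z":-1.2,"rx":0,"ry":0,"rz":-6.7},{"grip":1,"x":0,"y":-30,"z":-1.2,"rx":0,"ry":0,"rz":-6.7}]' && python3 -m jog '[{"grip":1,"x":0,"y":0,"z":20,"rx":0,"ry":0,"rz":0},{"grip":1,"x":0,"y":0,"z":30,"rx":0,"ry":0,"rz":0},{"grip":1,"x":0,"y":0,"z":25,"rx":0,"ry":0,"rz":0},{"grip":1,"x":0,"y":0,"z":0,"rx":0,"ry":0,"rz":0},{"grip":1,"x":0,"y":0,"z":0,"rx":0,"ry":0,"rz":0}]'
python3 - <<'E'
from h import *
snap('wrist','w14.png',None,1.2);snap('side','d14.png',(170,100,320,290),4); snap('scene','s14.png',(210,110,310,210),6);print(pose()[0],yaw())
plan((.4626,.1853,.2883),10.77,1)
E
```

```text
time: 13.62
eef_pos: [0.4758, -0.0516, 0.3693]
tcp_rot: [0.928, -0.372, -0.003, -0.0]
contact_force: [0.2, 0.1, -0.7]
opening: 0.254
time: 14.28
eef_pos: [0.46, 0.1862, 0.3789]
tcp_rot: [0.995, 0.096, -0.003, 0.0]
contact_force: [0.1, -0.9, -0.5]
opening: 0.256
time: 14.7
eef_pos: [0.4598, 0.1847, 0.3034]
tcp_rot: [0.996, 0.093, -0.004, 0.0]
contact_force: [-0.0, -1.1, 0.1]
opening: 0.256
[0.46163529 0.18478075 0.30789943] 10.642773439722351
D [  1.    0.5 -19.6] da 0.13 a0 10.64 n 1
{"x":1.0,"y":-0.3,"z":19.6,"rz":-0.13}
```

View pics/d14.png

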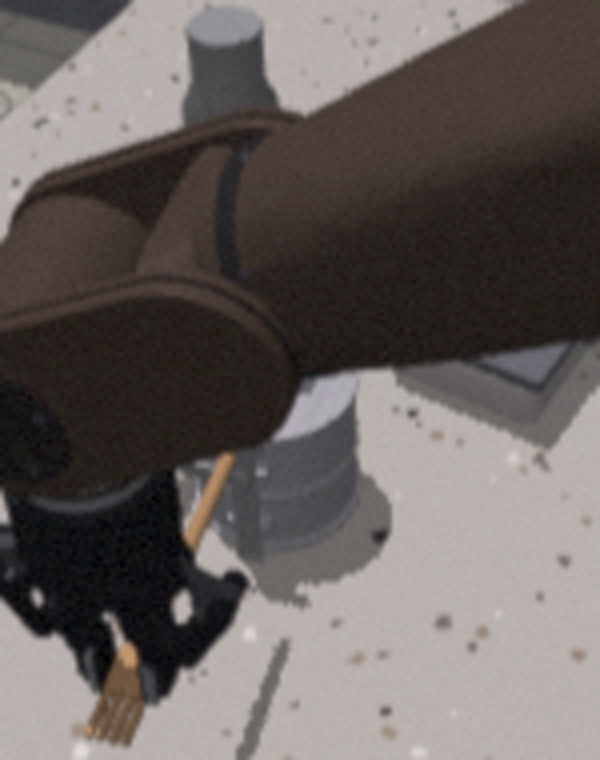

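View pics/s14.png

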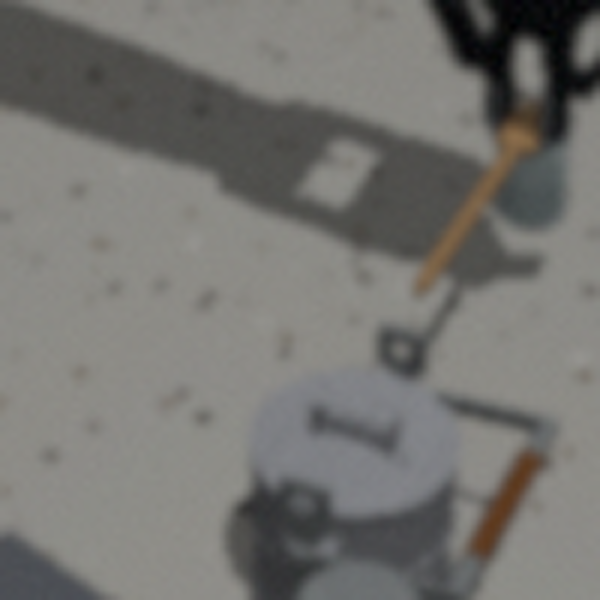

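View pics/w14.png

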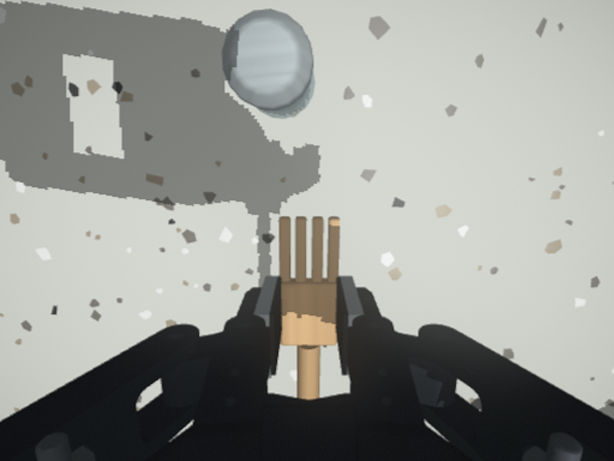

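```bash
python3 -m jog '[{"grip":1,"x":1,"y":-0.5,"z":14,"rx":0,"ry":0,"rz":0},{"grip":1,"x":0,"y":0,"z":6,"rx":0,"ry":0,"rz":-0.2},{"grip":1,"x":0,"y":0,"z":0,"rx":0,"ry":0,"rz":0},{"grip":1,"x":0,"y":0,"z":0,"rx":0,"ry":0,"rz":0},{"grip":1,"x":0,"y":0,"z":0,"rx":0,"ry":0,"rz":0}]'
cat > chk.py <<'E'
from h import *
np.set_printoptions(precision=4,suppress=True)
C=(.5104,-.0662);Y=.188
def W(q): return np.array([C[0]+q[0]*np.cos(Y)-q[1]*np.sin(Y),C[1]+q[0]*np.sin(Y)+q[1]*np.cos(Y),q[2]])
def loc():
    p,R=pose(); d=p[:2]-np.array(C)
    return np.array([d@[np.cos(Y),np.sin(Y)],d@[-np.sin(Y),np.cos(Y)],p[2]]),R
if __name__=='__main__':
    l,R=loc();p,_=pose();print('world',p,'local',l,'yaw',yaw(),'target z .2883, Y deg',np.degrees(Y));print(R.round(4))
    sh=p+R@[0,.0183,.1683]; tip=p+R@[0,.1643,.1683];print('tip',tip,'local tip y',l[1]-.1643)
    cr=(250,120,310,180);s=10
    snap('scene','chk.png',cr,s)
    im=cv2.imread('pics/chk.png'); 
    f=lambda X:tuple(int(round(v)) for v in (((proj('scene',X)+.5-np.array(cr[:2]))*s)-.5))
    cv2.imwrite('pics/chk_raw.png',im)
    for X in(sh,tip): cv2.drawMarker(im,f(X),(0,0,255),cv2.MARKER_CROSS,14,1)
    for q in((-.014,.067,.134),(.014,.067,.134),(.014,.067,.106),(-.014,.067,.106),(-.014,.062,.134),(.014,.062,.134)): cv2.drawMarker(im,f(W(q)),(255,0,0),cv2.MARKER_CROSS,10,1)
    th=np.linspace(0,2*np.pi,24)
    for y in(.062,.067):
      for t in th: cv2.circle(im,f(W((.007*np.cos(t),y,.12+.007*np.sin(t)))),1,(0,255,0),-1)
    import time; fn='pics/chk%d.png'%int(get_state()['time']*100); cv2.imwrite(fn,im);print(fn)
E
python3 chk.py
```

```text
time: 15.27
eef_pos: [0.4622, 0.1855, 0.2875]
tcp_rot: [0.996, 0.095, 0.001, -0.0]
contact_force: [0.1, -0.9, -0.3]
opening: 0.259
world [0.4622 0.1855 0.2875] local [-0.0003  0.2562  0.2875] yaw 10.851103034772452 target z .2883, Y deg 10.771606548459477
[[ 0.9821  0.1883  0.0014]
 [ 0.1883 -0.9821  0.0003]
 [ 0.0014 -0.     -1.    ]]
tip [0.4934 0.0241 0.1192] local tip y 0.09192659281943877
pics/chk1531.png
```

View pics/chk1531.png

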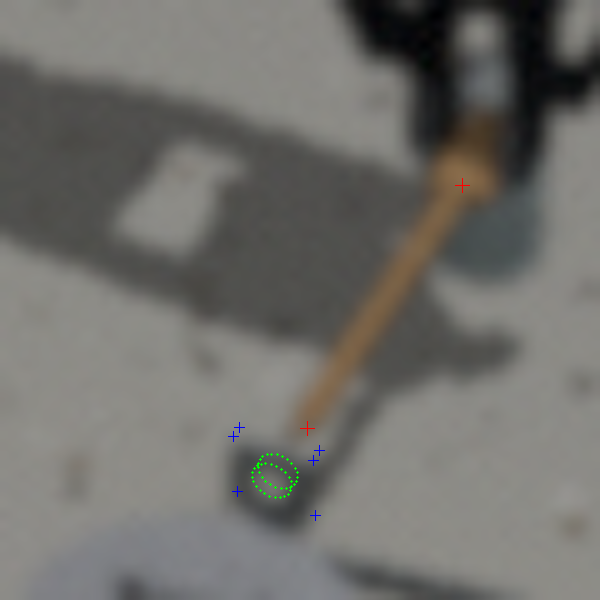

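View pics/chk_raw.png

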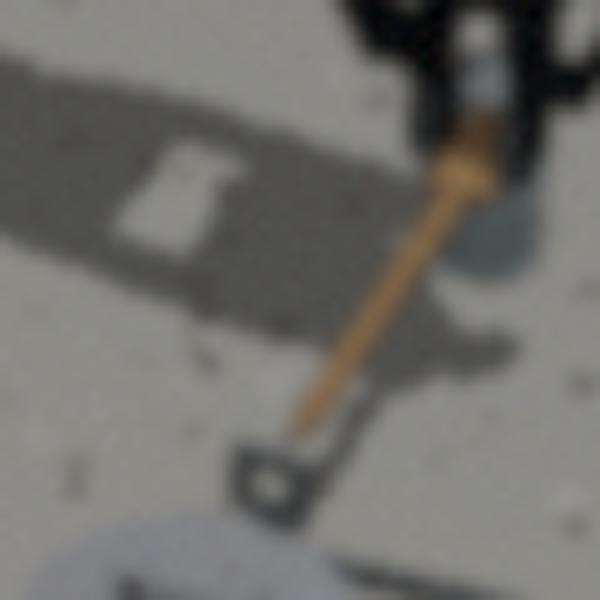

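```bash
python3 -m jog '[{"grip":1,"x":0.3,"y":10,"z":-0.7,"rx":0,"ry":0,"rz":0},{"grip":1,"x":0,"y":10,"z":0,"rx":0,"ry":0,"rz":0},{"grip":1,"x":0,"y":3,"z":0,"rx":0,"ry":0,"rz":0},{"grip":1,"x":0,"y":0,"z":0,"rx":0,"ry":0,"rz":0}]' && python3 -m jog '[{"grip":1,"x":0,"y":3,"z":0,"rx":0,"ry":0,"rz":0},{"grip":1,"x":0,"y":3,"z":0,"rx":0,"ry":0,"rz":0},{"grip":1,"x":0,"y":3,"z":0,"rx":0,"ry":0,"rz":0},{"grip":1,"x":0,"y":0,"z":0,"rx":0,"ry":0,"rz":0}]'; python3 chk.py
```

```text
time: 15.65
eef_pos: [0.4669, 0.1619, 0.2875]
tcp_rot: [0.996, 0.094, 0.0, 0.0]
contact_force: [-0.2, 0.5, -0.5]
opening: 0.256
time: 15.98
eef_pos: [0.4683, 0.1537, 0.2872]
tcp_rot: [0.996, 0.094, -0.0, 0.0]
contact_force: [-0.3, -0.8, -0.8]
opening: 0.258
world [0.4683 0.1537 0.2872] local [-0.0002  0.2239  0.2872] yaw 10.842944992906613 target z .2883, Y deg 10.771606548459477
[[ 0.9821  0.1881 -0.    ]
 [ 0.1881 -0.9821 -0.0001]
 [-0.0001  0.0001 -1.    ]]
tip [ 0.4992 -0.0077  0.1189] local tip y 0.059628219914814234
pics/chk1603.png
```

View pics/chk_raw.png

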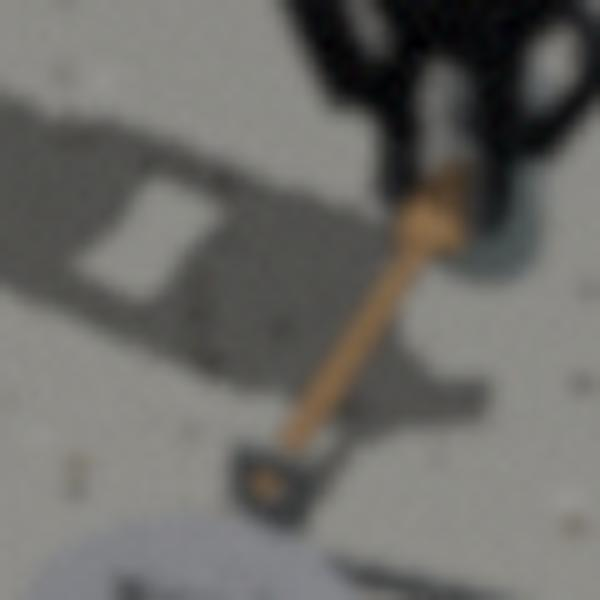

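The tip sits in the near eyelet, at about (263,485) in the crop, with no force. Continuing.

```bash
python3 -m jog '[{"grip":1,"x":0.3,"y":8,"z":-0.8,"rx":0,"ry":0,"rz":0},{"grip":1,"x":0,"y":10,"z":0,"rx":0,"ry":0,"rz":0},{"grip":1,"x":0,"y":8,"z":0,"rx":0,"ry":0,"rz":0},{"grip":1,"x":0,"y":0,"z":0,"rx":0,"ry":0,"rz":0}]' && python3 -m jog '[{"grip":1,"x":0,"y":12,"z":0,"rx":0,"ry":0,"rz":0},{"grip":1,"x":0,"y":12,"z":0,"rx":0,"ry":0,"rz":0},{"grip":1,"x":0,"y":12,"z":0,"rx":0,"ry":0,"rz":0},{"grip":1,"x":0,"y":0,"z":0,"rx":0,"ry":0,"rz":0}]'; python3 chk.py
```

```text
time: 16.37
eef_pos: [0.4738, 0.1272, 0.2881]
tcp_rot: [0.996, 0.094, 0.0, 0.0]
contact_force: [1.1, -0.6, -0.6]
opening: 0.26
time: 16.7
eef_pos: [0.4808, 0.0912, 0.2882]
tcp_rot: [0.996, 0.094, 0.0, 0.0]
contact_force: [-1.1, 0.1, -0.2]
opening: 0.258
world [0.4808 0.0912 0.2882] local [0.0003 0.1602 0.2882] yaw 10.733323366450602 target z .2883, Y deg 10.771606548459477
[[ 0.9825  0.1862  0.0006]
 [ 0.1862 -0.9825 -0.0007]
 [ 0.0004  0.0008 -1.    ]]
tip [ 0.5115 -0.0703  0.12  ] local tip y -0.004087020829695781
pics/chk1675.png
```

```bash
python3 -m jog '[{"grip":1,"x":0,"y":12,"z":0,"rx":0,"ry":0,"rz":0},{"grip":1,"x":0,"y":14,"z":0,"rx":0,"ry":0,"rz":0},{"grip":1,"x":0,"y":14,"z":0,"rx":0,"ry":0,"rz":0},{"grip":1,"x":0,"y":8,"z":0,"rx":0,"ry":0,"rz":0},{"grip":1,"x":0,"y":0,"z":0,"rx":0,"ry":0,"rz":0}]'; python3 chk.py; python3 - <<'E'
from h import *
save('scene','s20.png',(230,140,310,220),8)
E
```

```text
time: 17.17
eef_pos: [0.4896, 0.0448, 0.2881]
tcp_rot: [0.996, 0.094, 0.0, 0.0]
contact_force: [0.1, -0.7, 0.3]
opening: 0.261
world [0.4896 0.0448 0.2881] local [0.0003 0.113  0.2881] yaw 10.767584516646219 target z .2883, Y deg 10.771606548459477
[[ 0.9824  0.1868  0.0003]
 [ 0.1868 -0.9824 -0.0003]
 [ 0.0003  0.0004 -1.    ]]
tip [ 0.5204 -0.1166  0.1199] local tip y -0.05133061130906938
pics/chk1721.png
```

View pics/s20.png

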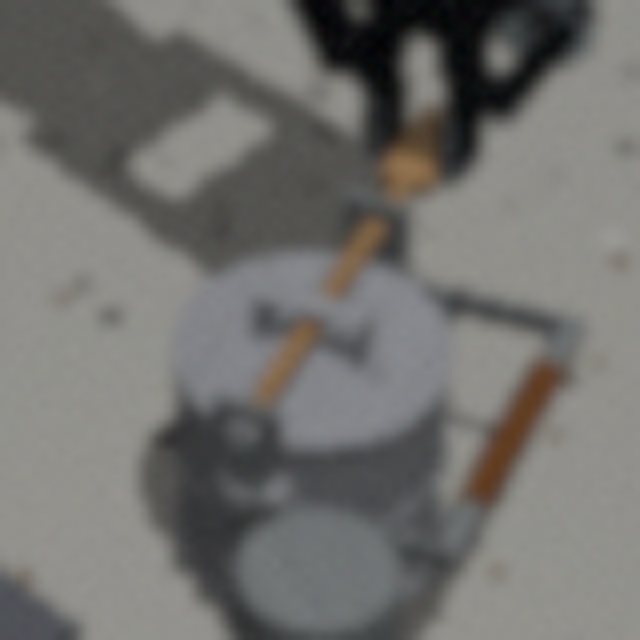

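The fork passes under the loop, with its tip at (262,400) just short of the far eyelet.

```bash
python3 -m jog '[{"grip":1,"x":0,"y":4,"z":0,"rx":0,"ry":0,"rz":0},{"grip":1,"x":0,"y":4,"z":0,"rx":0,"ry":0,"rz":0},{"grip":1,"x":0,"y":3,"z":0,"rx":0,"ry":0,"rz":0},{"grip":1,"x":0,"y":0,"z":0,"rx":0,"ry":0,"rz":0}]' && python3 -m jog '[{"grip":1,"x":0,"y":3,"z":0,"rx":0,"ry":0,"rz":0},{"grip":1,"x":0,"y":3,"z":0,"rx":0,"ry":0,"rz":0},{"grip":1,"x":0,"y":2,"z":0,"rx":0,"ry":0,"rz":0},{"grip":1,"x":0,"y":0,"z":0,"rx":0,"ry":0,"rz":0}]'; python3 chk.py; python3 - <<'E'
from h import *
save('scene','s21.png',(230,140,310,220),8)
E
```

```text
time: 17.55
eef_pos: [0.4914, 0.0352, 0.2881]
tcp_rot: [0.996, 0.095, 0.0, 0.0]
contact_force: [0.4, -0.7, -0.4]
opening: 0.257
time: 17.88
eef_pos: [0.4929, 0.0272, 0.2881]
tcp_rot: [0.996, 0.094, 0.0, 0.0]
contact_force: [-1.5, 0.4, -0.9]
opening: 0.258
world [0.4929 0.0272 0.2881] local [0.0003 0.095  0.2881] yaw 10.843079458724885 target z .2883, Y deg 10.771606548459477
[[ 0.9821  0.1881  0.0002]
 [ 0.1881 -0.9821 -0.0001]
 [ 0.0001  0.0001 -1.    ]]
tip [ 0.5239 -0.1342  0.1198] local tip y -0.06931119315025762
pics/chk1793.png
```

View pics/s21.png

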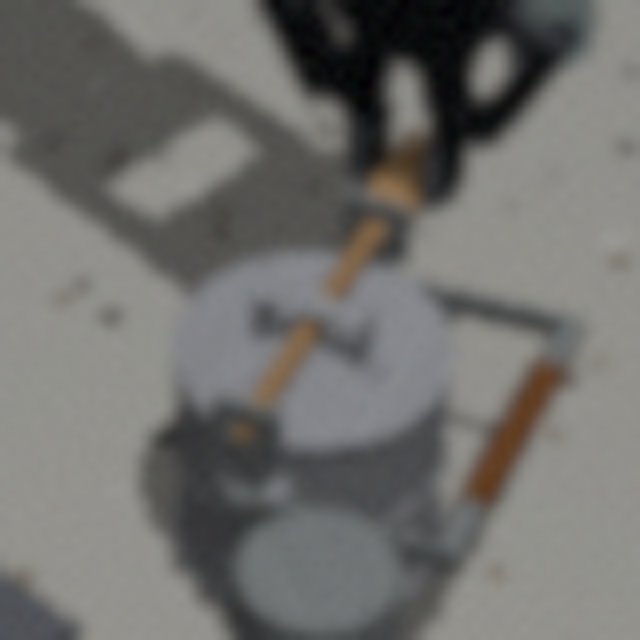

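The tip is through the far eyelet. Now pushing until the head meets the strap.

```bash
python3 -m jog '[{"grip":1,"x":0,"y":4,"z":0,"rx":0,"ry":0,"rz":0},{"grip":1,"x":0,"y":3,"z":0,"rx":0,"ry":0,"rz":0},{"grip":1,"x":0,"y":0,"z":0,"rx":0,"ry":0,"rz":0}]' && python3 -m jog '[{"grip":1,"x":0,"y":1.5,"z":0,"rx":0,"ry":0,"rz":0},{"grip":1,"x":0,"y":0,"z":0,"rx":0,"ry":0,"rz":0}]' && python3 -m jog '[{"grip":1,"x":0,"y":1,"z":0,"rx":0,"ry":0,"rz":0},{"grip":1,"x":0,"y":0,"z":0,"rx":0,"ry":0,"rz":0}]' && python3 -m jog '[{"grip":1,"x":0,"y":1,"z":0,"rx":0,"ry":0,"rz":0},{"grip":1,"x":0,"y":0,"z":0,"rx":0,"ry":0,"rz":0}]'; python3 chk.py
```

```text
time: 18.18
eef_pos: [0.4943, 0.0202, 0.2881]
tcp_rot: [0.996, 0.094, 0.0, 0.0]
contact_force: [0.0, 0.8, -0.6]
opening: 0.258
time: 18.35
eef_pos: [0.4945, 0.0189, 0.288]
tcp_rot: [0.996, 0.095, 0.0, 0.0]
contact_force: [0.2, 0.5, -0.3]
opening: 0.261
time: 18.52
eef_pos: [0.4946, 0.0182, 0.288]
tcp_rot: [0.996, 0.095, -0.0, -0.0]
contact_force: [-0.6, 0.4, -0.4]
opening: 0.258
time: 18.68
eef_pos: [0.4947, 0.0177, 0.288]
tcp_rot: [0.996, 0.094, -0.0, -0.001]
contact_force: [-0.5, 5.3, 0.6]
opening: 0.258
world [0.4947 0.0177 0.288 ] local [0.0003 0.0854 0.288 ] yaw 10.839032094652062 target z .2883, Y deg 10.771606548459477
[[ 0.9822  0.188  -0.0006]
 [ 0.1881 -0.9822  0.0024]
 [-0.0002 -0.0024 -1.    ]]
tip [ 0.5255 -0.1432  0.1193] local tip y -0.07891539212794318
pics/chk1873.png
```

```bash
python3 -m jog '[{"grip":1,"x":0,"y":1,"z":0,"rx":0,"ry":0,"rz":0},{"grip":1,"x":0,"y":0,"z":0,"rx":0,"ry":0,"rz":0}]' && python3 -m jog '[{"grip":0.5,"x":0,"y":-1,"z":0,"rx":0,"ry":0,"rz":0},{"grip":0.5,"x":0,"y":0,"z":0,"rx":0,"ry":0,"rz":0},{"grip":0.5,"x":0,"y":0,"z":0,"rx":0,"ry":0,"rz":0},{"grip":0.5,"x":0,"y":0,"z":-8,"rx":0,"ry":0,"rz":0},{"grip":0.5,"x":0,"y":0,"z":-25,"rx":0,"ry":0,"rz":0},{"grip":0.5,"x":0,"y":-8,"z":-35,"rx":0,"ry":0,"rz":0},{"grip":0.5,"x":0,"y":-25,"z":-25,"rx":0,"ry":0,"rz":0},{"grip":0.5,"x":0,"y":-30,"z":-15,"rx":0,"ry":0,"rz":0}]' && python3 -m jog '[{"grip":0.5,"x":0,"y":-25,"z":0,"rx":0,"ry":0,"rz":0},{"grip":0.5,"x":0,"y":0,"z":0,"rx":0,"ry":0,"rz":0},{"grip":0.5,"x":0,"y":0,"z":0,"rx":0,"ry":0,"rz":0}]'
python3 - <<'E'
from h import *
snap('wrist','w22.png',None,1.2); snap('scene','s22.png',(230,140,310,220),8); snap('side','d22.png',(190,90,340,250),4)
E
```

```text
time: 18.9
eef_pos: [0.4948, 0.0173, 0.288]
tcp_rot: [0.996, 0.094, -0.0, -0.002]
contact_force: [-1.5, 8.5, 1.5]
opening: 0.253
time: 19.57
eef_pos: [0.4837, 0.0784, 0.4008]
tcp_rot: [0.996, 0.093, 0.003, 0.001]
contact_force: [0.5, 0.6, -0.5]
opening: 0.5
time: 19.82
eef_pos: [0.478, 0.1042, 0.3969]
tcp_rot: [0.995, 0.096, 0.001, 0.001]
contact_force: [-0.2, -0.5, -0.3]
opening: 0.5
```

View pics/w22.png

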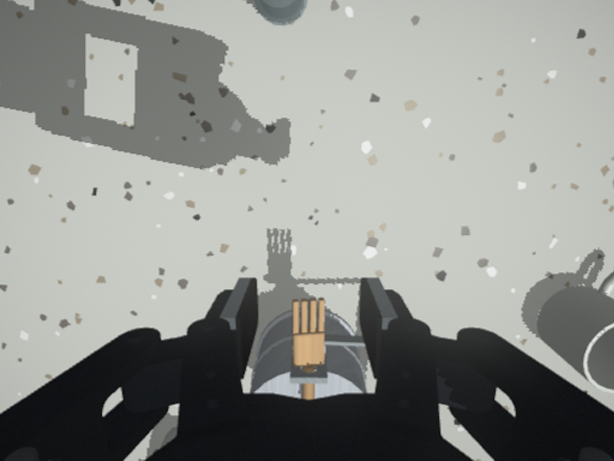

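View pics/s22.png

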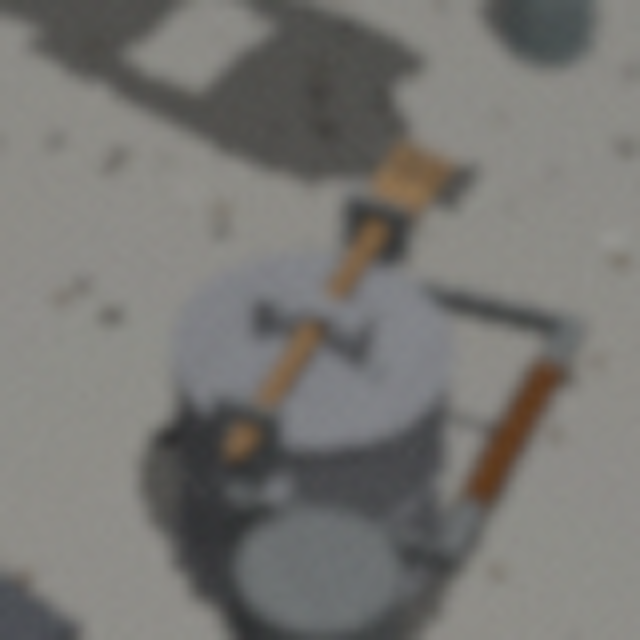

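View pics/d22.png

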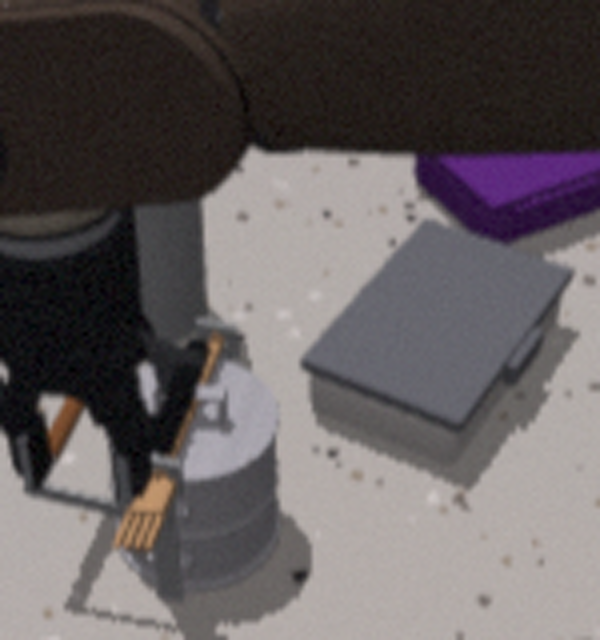

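```bash
python3 -m jog '[{"grip":0,"x":0,"y":-35,"z":0,"rx":0,"ry":0,"rz":0},{"grip":0,"x":0,"y":-35,"z":0,"rx":0,"ry":0,"rz":0},{"grip":0,"x":0,"y":0,"z":0,"rx":4,"ry":0,"rz":0},{"grip":0,"x":0,"y":0,"z":0,"rx":7,"ry":0,"rz":0},{"grip":0,"x":0,"y":0,"z":0,"rx":7,"ry":0,"rz":0},{"grip":0,"x":0,"y":0,"z":0,"rx":0,"ry":0,"rz":0},{"grip":0,"x":0,"y":0,"z":0,"rx":0,"ry":0,"rz":0}]'
python3 - <<'E'
from h import *
snap('wrist','w23.png',None,1.5); snap('side','d23.png',(170,90,340,250),4.4);print(pose())
E
```

```text
time: 20.55
eef_pos: [0.4654, 0.1712, 0.3954]
tcp_rot: [0.984, 0.092, -0.015, -0.154]
contact_force: [0.1, -0.4, -0.2]
opening: 1.001
(array([0.46532436, 0.17161534, 0.39572006]), array([[ 9.82314355e-01,  1.78032749e-01, -5.79900768e-02],
       [ 1.87237969e-01, -9.35120255e-01,  3.00818968e-01],
       [-6.72067601e-04, -3.06356735e-01, -9.51916540e-01]]))
```

View pics/w23.png

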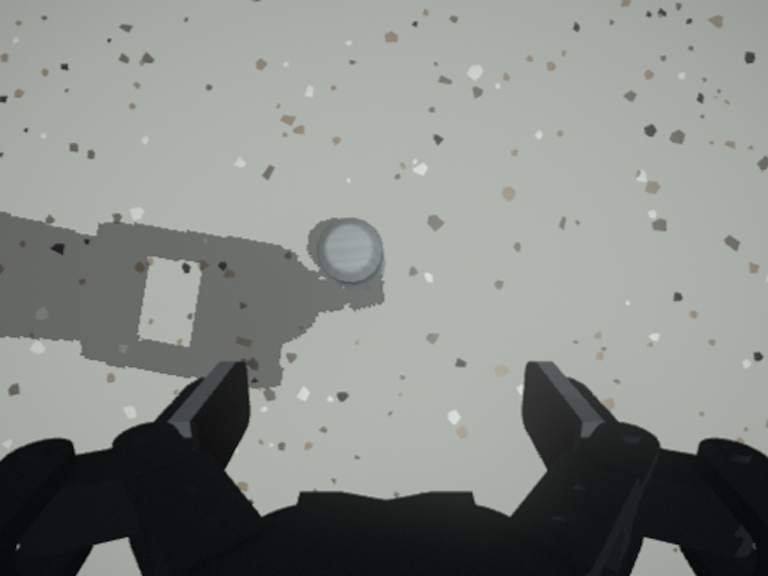

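View pics/d23.png

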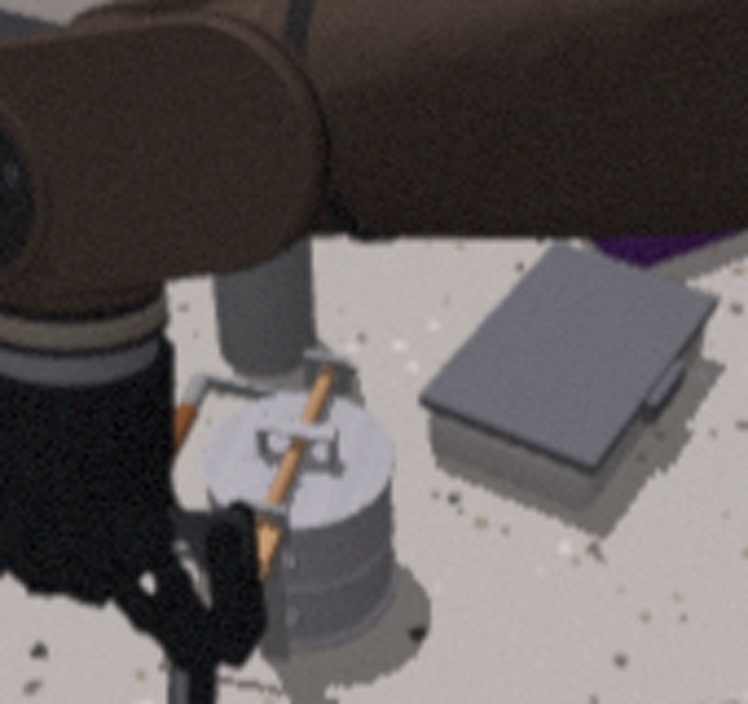

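The tilt went the wrong way, so I'll tilt the camera back towards the carrier.

```bash
python3 -m jog '[{"grip":0,"x":0,"y":0,"z":-10,"rx":-7,"ry":0,"rz":0},{"grip":0,"x":0,"y":0,"z":-10,"rx":-7,"ry":0,"rz":0},{"grip":0,"x":0,"y":0,"z":0,"rx":-7,"ry":0,"rz":0},{"grip":0,"x":0,"y":0,"z":0,"rx":-7,"ry":0,"rz":0},{"grip":0,"x":0,"y":0,"z":0,"rx":-5,"ry":0,"rz":0},{"grip":0,"x":0,"y":-20,"z":0,"rx":0,"ry":0,"rz":0},{"grip":0,"x":0,"y":0,"z":0,"rx":0,"ry":0,"rz":0},{"grip":0,"x":0,"y":0,"z":0,"rx":0,"ry":0,"rz":0}]'
python3 - <<'E'
from h import *
snap('wrist','w24.png',None,1.5)
E
```

```text
time: 21.32
eef_pos: [0.4622, 0.1867, 0.4099]
tcp_rot: [0.987, 0.095, 0.012, 0.131]
contact_force: [0.6, 0.2, -0.4]
opening: 1.005
```

View pics/w24.png

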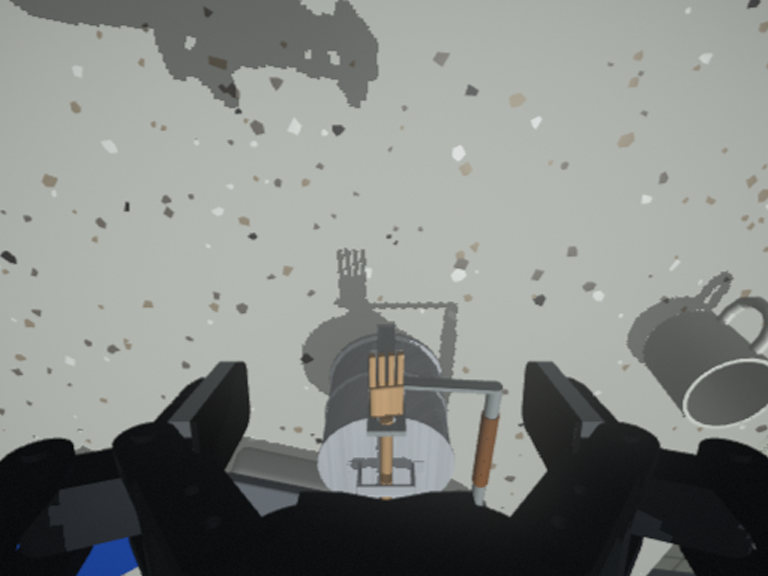

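```bash
python3 - <<'E'
from h import *
save('wrist','w24c.png',(225,215,285,340),5.5)
save('wrist','w24d.png',(235,225,283,295),8.5)
E
```

```text
(no output)
```

View pics/w24d.png

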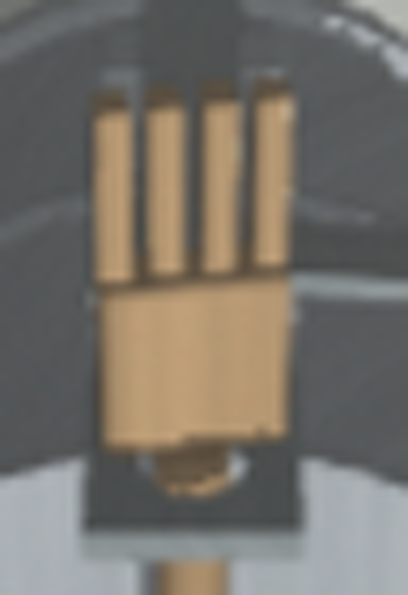

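```bash
python3 - <<'E'
from chk import *
s=8.5;o=np.array([235,225])
f=lambda q:((proj('wrist',W(q))+.5-o)*s-.5).round(0)
print('plate top outer',f((-.014,.067,.134)),f((.014,.067,.134)),'inner',f((-.014,.062,.134)),f((.014,.062,.134)))
print('hole top',f((0,.067,.127)))
for z in(.120,.122):
  for g in(0,.002,.004,.008,.012): print(z,g,f((-.012,.067+g,z)),f((.012,.067+g,z)))
print('tine end',f((0,.067+.054,.12)),f((0,.067+.054+.004,.12)))
E
```

```text
plate top outer [ 78. 538.] [305. 539.] inner [ 79. 566.] [304. 567.]
hole top [191. 496.]
0.12 0 [ 98. 454.] [285. 455.]
0.12 0.002 [ 98. 443.] [285. 444.]
0.12 0.004 [ 98. 432.] [286. 432.]
0.12 0.008 [ 97. 409.] [286. 409.]
0.12 0.012 [ 97. 385.] [287. 386.]
0.122 0 [ 98. 466.] [285. 466.]
0.122 0.002 [ 97. 455.] [286. 455.]
0.122 0.004 [ 97. 443.] [286. 444.]
0.122 0.008 [ 97. 420.] [287. 421.]
0.122 0.012 [ 96. 397.] [288. 397.]
tine end [193. 122.] [193.  95.]
```

A gap of about 1–2.5 mm is left between the head and the strap, because the release drew the fork back slightly. I'll nudge the tine ends home with closed fingers.

```bash
python3 -m jog '[{"grip":1,"x":0,"y":0,"z":0,"rx":5,"ry":0,"rz":0},{"grip":1,"x":0,"y":0,"z":0,"rx":5,"ry":0,"rz":0},{"grip":1,"x":0,"y":0,"z":0,"rx":5,"ry":0,"rz":0},{"grip":1,"x":0,"y":0,"z":0,"rx":0,"ry":0,"rz":0},{"grip":1,"x":0,"y":0,"z":0,"rx":0,"ry":0,"rz":0},{"grip":1,"x":0,"y":0,"z":0,"rx":0,"ry":0,"rz":0}]' 30; python3 - <<'E'
from chk import *
l,R=loc();print(l,R.round(3),yaw()); t=W((0,.165,.281));plan(t,10.77,5)
E
```

```text
time: 21.87
eef_pos: [0.4625, 0.186, 0.4103]
tcp_rot: [0.996, 0.094, 0.0, 0.001]
contact_force: [1.1, 0.3, -0.9]
opening: 0.148
[0.0001 0.2567 0.4103] [[ 0.982  0.188  0.001]
 [ 0.188 -0.982 -0.002]
 [ 0.     0.002 -1.   ]] 10.828044395058898
D [  17.1  -90.1 -129.3] da -0.06 a0 10.83 n 5
{"x":-0.0,"y":18.3,"z":25.9,"rz":0.01}
{"x":-0.0,"y":18.3,"z":25.9,"rz":0.01}
{"x":-0.0,"y":18.3,"z":25.9,"rz":0.01}
{"x":-0.0,"y":18.3,"z":25.9,"rz":0.01}
{"x":-0.0,"y":18.3,"z":25.9,"rz":0.01}
```

```bash
python3 -m jog '[{"grip":1,"x":0,"y":18,"z":20,"rx":0,"ry":0,"rz":0},{"grip":1,"x":0,"y":18,"z":30,"rx":0,"ry":0,"rz":0},{"grip":1,"x":0,"y":18,"z":30,"rx":0,"ry":0,"rz":0},{"grip":1,"x":0,"y":18,"z":30,"rx":0,"ry":0,"rz":0},{"grip":1,"x":0,"y":18,"z":19,"rx":0,"ry":0,"rz":0},{"grip":1,"x":0,"y":0,"z":0,"rx":0,"ry":0,"rz":0},{"grip":1,"x":0,"y":0,"z":0,"rx":0,"ry":0,"rz":0}]' && python3 -m jog '[{"grip":1,"x":0,"y":8,"z":0,"rx":0,"ry":0,"rz":0},{"grip":1,"x":0,"y":8,"z":0,"rx":0,"ry":0,"rz":0},{"grip":1,"x":0,"y":6,"z":0,"rx":0,"ry":0,"rz":0},{"grip":1,"x":0,"y":0,"z":0,"rx":0,"ry":0,"rz":0},{"grip":1,"x":0,"y":0,"z":0,"rx":0,"ry":0,"rz":0}]'
python3 - <<'E'
from chk import *
print(loc()[0]); snap('wrist','w25.png',(150,120,400,384),2.2)
E
```

```text
time: 22.45
eef_pos: [0.4791, 0.0976, 0.2802]
tcp_rot: [0.996, 0.094, -0.001, 0.0]
contact_force: [0.2, -0.6, 0.6]
opening: -0.0
time: 22.87
eef_pos: [0.4838, 0.0762, 0.2821]
tcp_rot: [0.996, 0.094, 0.001, 0.0]
contact_force: [0.2, 0.0, -0.9]
opening: -0.0
[0.0004 0.1449 0.2821]
```

View pics/w25.png

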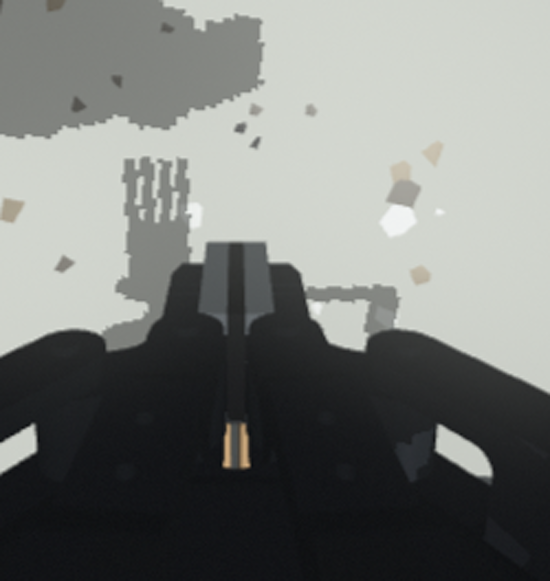

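```bash
python3 -m jog '[{"grip":1,"x":0,"y":4,"z":0,"rx":0,"ry":0,"rz":0},{"grip":1,"x":0,"y":4,"z":0,"rx":0,"ry":0,"rz":0},{"grip":1,"x":0,"y":0,"z":0,"rx":0,"ry":0,"rz":0}]' && python3 -m jog '[{"grip":1,"x":0,"y":2,"z":0,"rx":0,"ry":0,"rz":0},{"grip":1,"x":0,"y":0,"z":0,"rx":0,"ry":0,"rz":0}]' && python3 -m jog '[{"grip":1,"x":0,"y":1.5,"z":0,"rx":0,"ry":0,"rz":0},{"grip":1,"x":0,"y":0,"z":0,"rx":0,"ry":0,"rz":0}]' && python3 -m jog '[{"grip":1,"x":0,"y":1.5,"z":0,"rx":0,"ry":0,"rz":0},{"grip":1,"x":0,"y":0,"z":0,"rx":0,"ry":0,"rz":0}]'; python3 -c "
from chk import *
print(loc()[0])"
```

```text
time: 23.17
eef_pos: [0.4851, 0.0681, 0.2812]
tcp_rot: [0.996, 0.095, 0.0, 0.0]
contact_force: [0.9, 0.3, 0.0]
opening: -0.003
time: 23.33
eef_pos: [0.4854, 0.0664, 0.2811]
tcp_rot: [0.996, 0.095, -0.0, 0.0]
contact_force: [-0.4, 0.7, 0.4]
opening: -0.002
time: 23.5
eef_pos: [0.4856, 0.065, 0.2811]
tcp_rot: [0.996, 0.095, -0.0, 0.0]
contact_force: [0.1, 0.9, 0.4]
opening: -0.007
time: 23.67
eef_pos: [0.4859, 0.0635, 0.2812]
tcp_rot: [0.996, 0.095, -0.0, 0.0]
contact_force: [0.6, 0.8, 0.5]
opening: 0.002
[0.0002 0.132  0.2812]
```

```bash
python3 -m jog '[{"grip":1,"x":0,"y":1,"z":0,"rx":0,"ry":0,"rz":0},{"grip":1,"x":0,"y":0,"z":0,"rx":0,"ry":0,"rz":0}]' && python3 -m jog '[{"grip":1,"x":0,"y":1,"z":0,"rx":0,"ry":0,"rz":0},{"grip":1,"x":0,"y":0,"z":0,"rx":0,"ry":0,"rz":0}]' && python3 -m jog '[{"grip":1,"x":0,"y":1,"z":0,"rx":0,"ry":0,"rz":0},{"grip":1,"x":0,"y":0,"z":0,"rx":0,"ry":0,"rz":0}]'; python3 - <<'E'
from chk import *
print(loc()[0]); snap('side','d25.png',(190,130,290,260),4.5); snap('scene','s25.png',(250,135,310,200),8)
E
```

```text
time: 23.83
eef_pos: [0.486, 0.063, 0.2811]
tcp_rot: [0.996, 0.094, -0.0, -0.001]
contact_force: [-0.8, 3.2, 0.1]
opening: 0.0
time: 24.0
eef_pos: [0.486, 0.0626, 0.2809]
tcp_rot: [0.996, 0.094, -0.0, -0.002]
contact_force: [-0.7, 7.8, -0.5]
opening: -0.0
time: 24.17
eef_pos: [0.486, 0.0621, 0.2808]
tcp_rot: [0.996, 0.094, -0.001, -0.003]
contact_force: [-1.2, 9.0, -0.1]
opening: 0.004
[-0.      0.1306  0.2808]
```

View pics/s25.png

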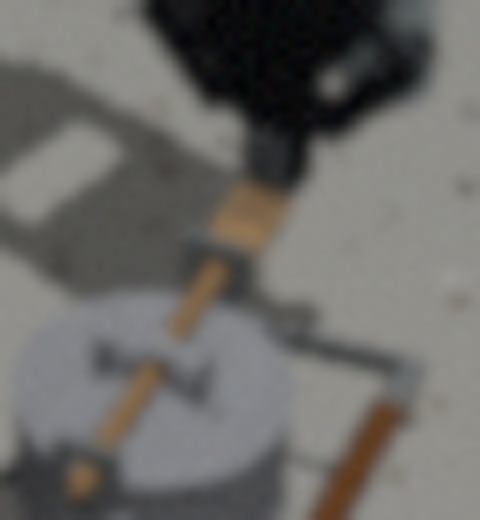

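The head is hard against the strap: force rose to 9 N, and the tool stopped within 1 mm of the computed place. Backing off for a final look.

```bash
python3 -m jog '[{"grip":1,"x":0,"y":-10,"z":0,"rx":0,"ry":0,"rz":0},{"grip":1,"x":0,"y":-30,"z":0,"rx":0,"ry":0,"rz":0},{"grip":1,"x":0,"y":-30,"z":-35,"rx":0,"ry":0,"rz":0},{"grip":0,"x":0,"y":-30,"z":-35,"rx":-5,"ry":0,"rz":0},{"grip":0,"x":0,"y":-30,"z":-35,"rx":-5,"ry":0,"rz":0},{"grip":0,"x":0,"y":0,"z":-30,"rx":-5,"ry":0,"rz":0},{"grip":0,"x":0,"y":0,"z":0,"rx":0,"ry":0,"rz":0},{"grip":0,"x":0,"y":0,"z":0,"rx":0,"ry":0,"rz":0}]'
python3 - <<'E'
from chk import *
snap('wrist','w26.png',None,1.5); save('wrist','w26d.png',(225,215,295,300),7)
snap('scene','s26.png',None,1.5); snap('side','d26.png',None,1.5)
s=7;o=np.array([225,215])
f=lambda q:((proj('wrist',W(q))+.5-o)*s-.5).round(0)
print('plate top outer',f((-.014,.067,.134)),f((.014,.067,.134)),'hole top',f((0,.067,.127)))
for g in(0,.002,.004): print(g,f((-.012,.067+g,.121)),f((.012,.067+g,.121)),'tine',f((0,.121+g,.119)))
E
```

```text
time: 24.93
eef_pos: [0.4622, 0.1886, 0.4057]
tcp_rot: [0.987, 0.095, 0.015, 0.13]
contact_force: [-0.1, -0.7, -1.0]
opening: 0.708
plate top outer [119. 545.] [307. 545.] hole top [213. 509.]
0 [135. 480.] [291. 479.] tine [213. 196.]
0.002 [135. 470.] [291. 470.] tine [213. 185.]
0.004 [134. 461.] [291. 461.] tine [213. 174.]
```

View pics/w26d.png

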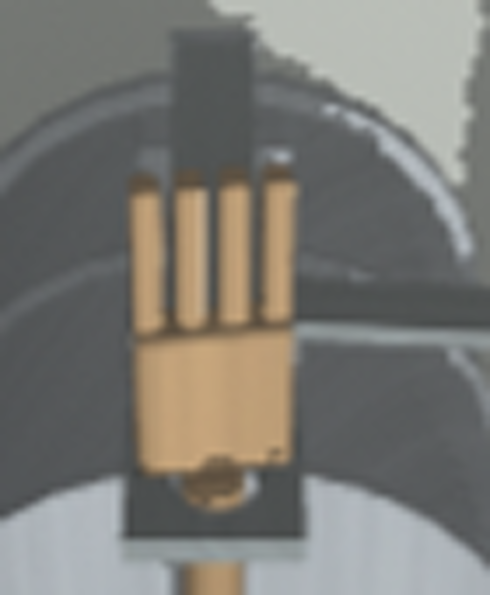

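View pics/s26.png

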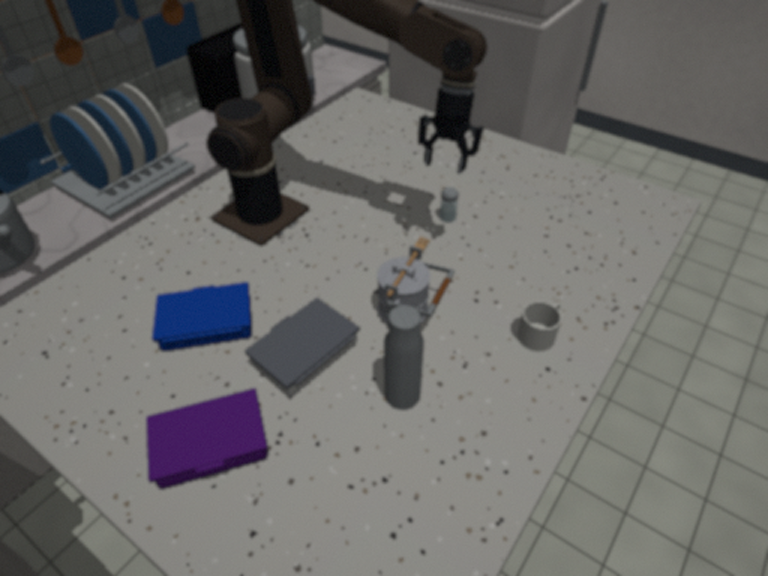

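View pics/d26.png

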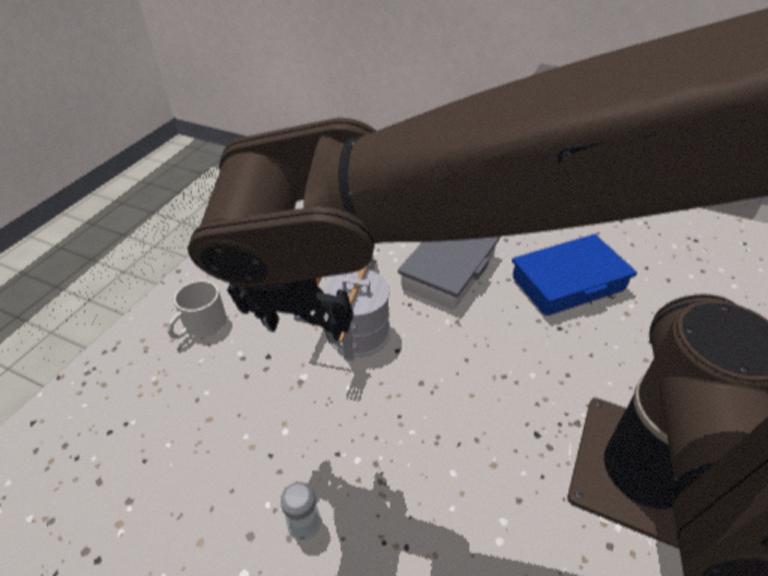

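```bash
python3 -m jog '[{"grip":0,"x":0,"y":0,"z":0,"rx":0,"ry":0,"rz":0},{"grip":0,"x":0,"y":0,"z":0,"rx":0,"ry":0,"rz":0}]'; python3 -c "
from plant import sign_off
print(sign_off())"
```

```text
time: 25.25
eef_pos: [0.4621, 0.187, 0.4016]
tcp_rot: [0.987, 0.093, 0.011, 0.13]
contact_force: [0.4, 0.3, 0.2]
opening: 0.999
the job is handed in; nothing more can be done
None
```

The tiffin carrier is closed and locked, and I handed the job in at about 25 s of the 72 s allowed. I folded the handle level towards the carrier's +x and set the lid on the upper tin. I then pushed the fork, handle end first, from the +y side through one eyelet, under the loop and out through the other.

- **Lid:** it met the rim at the height I had computed for fully home. A press of about 12 N moved it no further.
- **Fork:** the first push met the strap, but releasing it left a gap of about 1–2.5 mm. I nudged the tine ends with closed fingers until they stopped hard at 9 N. The last wrist picture puts the remaining gap at 0–1 mm, except at one corner of the head, which read about 2 mm. I put that corner down to the fork sitting slightly rolled and did not correct it.
- **Other things:** in the last pictures the flask, shaker, cup, snack box and the two look-alike boxes looked where they started. I judged this by eye and did not measure them. The robot was touching nothing.

One check disagreed: the scene camera placed both the eyelet and the fork about 2 mm off from my wrist-camera fit. The offset was nearly the same for both, so I took it as calibration error.

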